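Hang a glaze sample on the studio's sample rail

TASK

Take the green sample tile out of the grooved batten, feed its glides into the open end of the sample rail and slide it along until it has closed up the row: all three tiles edge to edge with no gaps, the last one hard against the stop, which you will have to feel for. Press the row up snug for a moment with a steady push of about 8 N, but the tiles are brittle, so never shove or force anything, then let go and leave the other things alone.

Things in the scene. Friction and masses are not known exactly. Their poses are not given: they have to be found in the camera images.
- tile_green: The sample to hang: celadon green fired tile, 8 thick (x) x 50 wide (y) x 105 mm tall (z), glazed but for its bare buff foot (24 mm), 0.1 to 0.19 kg. Origin: centre of its underside; z up the tile, -x its glazed face towards the robot. Its back (+x) bears a steel carrier plate with two glides (see green_glides). It starts in the batten's groove, in any of its three places, facing as the batten does, perhaps leaning up to 6 degrees.
- green_glides (a point): On the green tile, 16 mm behind its centre plane (+x), 45 mm above its underside, midway between its two white nylon glides: discs 20 mm in diameter, 8 mm thick (axis x), rims chamfered 2.6 mm, centres 13 mm either way in y, on 8 mm necks. The carrier plate is 44 mm wide, from 22 to 60 mm up, its back face 9 mm in front of this point.
- green_grip (a point): On the green tile, centre of its thickness, 88 mm above its underside: where to pinch it across its thickness. Faces are bare from 60 mm up to the top at 105 mm. On the rail, 20 mm below this point is still 6 mm clear of the rail's top, so a finger fits behind the tile above the rail.
- batten: Fixed wooden batten, 70 (x) x 225 (y) x 32 mm high, origin at the centre of its underside. A groove along its y at x = 0, 10 mm wide and 20 mm deep (floor 12 mm above the table), holds three tiles upright at y = about -72, 0 and +72 mm.
- tile_brown: Same kind of tile, near-black brown, in the batten: leave it there.
- tile_amber: Same kind of tile, amber yellow, in the batten: leave it there.
- rail: Fixed, rigid aluminium C-profile on two posts; origin on the table under its middle. Along its y, 320 mm long, 17 deep, top 14.5 mm above its centre line, which is 125 mm up; slot to -x (robot), +y end open, -y end closed. Channel inside: 23 high, 11 mm deep (x -5.5 to +5.5); slot 12 high; front lips 3 mm thick (x -8.5 to -5.5), the lower one down to 24.5 mm below the centre line. A black stop is clamped on near the closed end.
- rail_mouth (a point): Centre of the channel at the rail's open (+y) end, 125 mm up; axes as the rail's. Glides enter here along -y. Centred, a hung tile has green_glides 0.5 mm to -x of the channel's centre line, the lips between glides and carrier plate with 1 mm of play each way in x, 1.5 mm in z; let go, the tile sinks 1.5 mm and leans forward a few degrees.
- tile_blue: Same kind of tile, cobalt blue, hung on the rail between the stop and the red tile, with gaps; free to slide. The stop's place is not measured: its face is 100 to 145 mm from the rail's middle (towards -y), set anew each time, so it has to be found by feel. The stop does not give; it reaches 22 mm in front of the rail's centre line and rises 35 mm above it.
- tile_red: Same kind of tile, oxblood red, hung on the rail between the blue tile and the open end; free to slide, like the blue one, and each drags with about 1 N. Closed up, its origin is 50 mm from the blue tile's, and the green tile's 50 mm from its own; pushed against the stop, the whole row goes hard at once.
- glaze_jar: Bystander: jar of green glaze with a white lid, 72 mm wide, 85 mm tall, origin under its centre.
- oxide_jar: Bystander: rust-coloured jar with a black lid, 60 mm wide, 75 mm tall, origin under its centre.
- cup: Bystander: cream cup, 80 mm wide, 85 mm tall, origin under its centre.
- brush: Bystander: a brush lying on the table near the robot.
There are look-alikes about, which are no part of the job. Leave any pink look-alike of the tile_red alone.

How it is judged:
On the way, in this order (a step that is already met when the one before it is completed fails the run):
1. the green tile's leading glide is inside the open end of the rail (x of green_glides in the frame of rail_mouth between -0.004 and 0.004 m and z of green_glides in the frame of rail_mouth between -0.004 and 0.004 m and angle between tile_green's own z axis and vertical below 0.2 rad and angle between the y axis of tile_green and the y axis of rail, either way round below 0.08 rad and y of tile_green in the frame of rail_mouth between -0.03 and 0.005 m), for 0.1 s.
2. the row is closed up and pressed snug against the stop: it stands still under a push of 4 to 12 N between the green and the red tile, kept for 0.3 s (x of green_glides in the frame of rail_mouth between -0.004 and 0.004 m and z of green_glides in the frame of rail_mouth between -0.004 and 0.004 m and angle between tile_green's own z axis and vertical below 0.2 rad and angle between the y axis of tile_green and the y axis of rail, either way round below 0.08 rad and y of tile_green in the frame of tile_red between 0.048 and 0.052 m and y of tile_red in the frame of tile_blue between 0.048 and 0.052 m and y of tile_blue in the frame of rail between -0.122 and -0.073 m and linear speed of each of tile_green, tile_red, tile_blue below 0.01 m/s and contact force between tile_green and tile_red between 4 and 12 N), for 0.3 s.
At the end, for the whole second after the job is handed in: Green hangs on the rail by both glides (within 4 mm of the channel's centre line, tilt under 0.2 rad, 0.08 rad along the rail); green, red and blue edge to edge, gaps under 2 mm, blue at the closed end (73 to 122 mm from the rail's middle); all at rest, green released (x of green_glides in the frame of rail_mouth between -0.004 and 0.004 m and z of green_glides in the frame of rail_mouth between -0.004 and 0.004 m and angle between tile_green's own z axis and vertical below 0.2 rad and angle between the y axis of tile_green and the y axis of rail, either way round below 0.08 rad and y of tile_green in the frame of tile_red between 0.048 and 0.052 m and y of tile_red in the frame of tile_blue between 0.048 and 0.052 m and y of tile_blue in the frame of rail between -0.122 and -0.073 m and linear speed of each of tile_green, tile_red, tile_blue below 0.01 m/s and contact force between tile_green and the fingers below 0.1 N); the robot touches nothing.
It fails at once if green and red tile pressed together with more than 18 N (contact force between tile_green and tile_red above 18 N).
It fails at once if the green tile forced against the rail with more than 20 N (contact force between tile_green and rail above 20 N).
It fails at once if robot presses on the rail or stop with more than 10 N (contact force between any of the fingers, the arm and rail above 10 N).
It fails at once if the red or blue tile taken by the fingers (contact force between the fingers and tile_red above 4 N or contact force between the fingers and tile_blue above 4 N).
It fails at once if a tile in the batten moved more than 10 mm, or another bystander more than 20 mm (distance of any of tile_brown, tile_amber from where it was at the start of the episode above 0.01 m or distance of any of glaze_jar, oxide_jar, cup, brush from where it was at the start of the episode above 0.02 m).
It also fails if it takes over 72 s, if anything falls off the work surface, if the arm or the gripper's body presses on something with over 40 N, if the wrist force passes 120 N, or if a joint passes its speed limit or range.

ROBOT

A 6-joint arm with a two-finger parallel gripper is mounted at the origin on the work surface. World frame = base frame: x ahead of the robot, y to its left, z up, the work surface at z = 0. Lengths are in m, angles in rad, forces in N, time in s.
With the tool pointing down it reaches from about 0.3 to 0.775 m from the base axis. Payload 14.6 kg.
Tool frame: the origin (TCP) lies between the finger pads; the fingertips stand 8 mm ahead of it and the grasp point (between the pads) lies 11 mm behind it (ctrl.tip_reach is the distance from the TCP to the fingertips, in m); y points along the fingers, z is the direction in which the jaws open and shut, and the axes are right-handed (so a half turn about y gives the same grasp; the last joint's range is limited). The gripper opens to 94 mm and grips with 3 to 60 N. Pads are 16 mm wide; open, the fingers measure 119 mm over their backs; the gripper's body (75 mm by 177 mm) begins 78 mm behind the grasp point.
Start: joints at [-1.292, 0.3, 1.521, -0, 1.321, -0.067], TCP at [0.186, -0.517, 0.213] pointing down, gripper open.
Joint ranges: [-3.03, 3.03], [-0.79, 2.21], [0.23, 2.52], [-1.04, 4.18], [0, 3.07], [-2.55, 2.55]. Speed limits (rad/s): [2.22, 2.22, 2.57, 3.14, 3.14, 3.14].

INTERFACE

Orientations are given as [roll, pitch, yaw] about the fixed x, y, z axes, in that order (R = Rz(yaw) Ry(pitch) Rx(roll)).
In Python, from station import ctrl gives the robot as it stands.
- The arm moves only by the tool play_rows, never from a script. Its arguments are lists of equal length, an entry for each row: "twist": the turn, a rotation vector about the world's x, y, z as a fraction of full scale, a list of three; "travel": the shift along the world's x, y, z as a fraction of full scale, a list of three; "grip": the gripper's target within -1 to 1 (shut at 1, half-way at 0, fully open at -1). A call has 1 to 12 rows; each row shifts and turns the commanded pose from where the row before left it; what a row does not reach is not made up. Full scale, the value 1, is 5 cm for a shift and 90 degrees for a turn. A row lasts 1/10 s, in which the tool goes at most 50 mm and 8.59 degrees, less where a joint would pass 70% of its speed; a pose out of reach is approached as far as the arm can. A call with a number of a shift or a turn outside -1 to 1 is refused whole. A call with a gripper value outside its range is refused whole. The fingers move at their own pace and stop on an object; "force" is the grip in N (left out, the last holds). Time passes only in rows, so rows that do not move let the fingers close. It gives the time, the measured TCP pose, the force and the opening at its end, in the units of the state.
- ctrl.get_obs(): the state, without advancing time (a new reading comes with each control period).
- ctrl.camera(name): name is "side" or "top"; returns a dict with "img" (480x640x3 uint8, red, green, blue), "vfov" (degrees; the focal length in pixels is half the picture's height over the tangent of half this angle, whatever the lens; pixels are square), "cx", "cy" (the principal point, pixels), "rvec" (rotation vector, rad) and "tvec" (3), from world to camera coordinates, as OpenCV has them. Camera axes: x right, y down, z forward; pixel columns grow to the right and rows downward; lengths in m; the calibration is good to about 2 mm. A picture is of the moment at which its call begins. There is no depth.
- ctrl.hand_in(): hands the job in, once; it reports no verdict.
Trained networks look in a picture, given as the dict that the camera call returned (one of the last four; its "shot" number tells which), for a name from the list of things; names that differ only in an ending like _2 or _b are one class to them, and where a whole thing is asked for, a point or a joint stands for the part that bears it (a point fixed in the world has none). Each returns a list of dicts, best first, with "confidence" (0 to 1); they miss things now and then, are a little off and sometimes report something else, mostly with a low value. They report only what shows in the picture. A call takes as long as a camera call. They do not tell look-alikes from the thing itself.
- ctrl.boxes_of(name, picture): "point" ([column, row] in pixels, amid what is visible of it).
- ctrl.trace(name, picture): "pixels" (480x640 bool, what is visible of it) and "point" ([column, row] in pixels, amid what is visible of it).
The state is a dict: "time_s": time; "qpos": joint angles; "joint_vel": joint speeds; "tau": joint torques, N m; "ee_pos": TCP position; "eef_rot": TCP orientation; "force": force on the tool from outside, world axes, zero at the start; "moment": the same for the moment, N m; "grip_width": finger opening in m.
Only numpy, scipy, OpenCV 4.12 (cv2) and the standard library are available. Lean on these libraries where they do the work, as an engineer would, in place of code of your own. Each camera call takes 0.05 s, during which the arm holds its last target.

## Working session

There is one attempt and no reset: what is moved stays moved. The work goes in short steps, Python scripts to look and compute and a tool call to move; the robot and the scene stay as the last step left them, time stands still between calls to the robot, and variables do not carry over. Pictures are saved under pics/ and viewed, and the job is handed in when it is done.

Besides the shell and the picture viewer there is one more tool, called after "Emit:" in YAML: its name, and indented under it one key for each argument. play_rows: Moves the arm, as the interface text tells. Its arguments: {"type":"object","properties":{"twist":{"type":"array"},"travel":{"type":"array"},"grip":{"type":"array"},"force":{"type":"number"}},"required":["twist","travel","grip"]}

```bash
ls; mkdir -p pics; cat > h.py <<'E'
import numpy as np, cv2
from station import ctrl
def K(c):
    f=240/np.tan(np.radians(c["vfov"]/2)); return np.array([[f,0,c["cx"]],[0,f,c["cy"]],[0,0,1]])
def proj(c,P):
    return cv2.projectPoints(np.array(P,float).reshape(-1,1,3),np.array(c["rvec"],float),np.array(c["tvec"],float),K(c),None)[0].reshape(-1,2)
def ray(c,p):
    R=cv2.Rodrigues(np.array(c["rvec"],float))[0]; t=np.array(c["tvec"],float)
    d=R.T@np.linalg.inv(K(c))@np.array([p[0],p[1],1.]); return -R.T@t,d
def onplane(c,p,ax,v):
    o,d=ray(c,p); s=(v-o[ax])/d[ax]; return o+s*d
def save(c,n): cv2.imwrite(f"pics/{n}.png",c["img"][:,:,::-1])
E
python3 - <<'E'
from h import *
for n in("side","top"):
    c=ctrl.camera(n); save(c,n+"0"); 
    print(n,c["vfov"],c["cx"],c["cy"],c["rvec"],c["tvec"], [k for k in c], ray(c,(320,240)))
    for o in("tile_green","tile_brown","tile_amber","tile_blue","tile_red","rail","rail_mouth","green_glides","batten","glaze_jar","oxide_jar","cup","brush"):
        print(o,[(np.round(d["point"]).tolist(),round(d["confidence"],2)) for d in ctrl.boxes_of(o,c)])
print(ctrl.get_obs())
E
```

```text
pics
side 49.96239835471771 325.90366264627943 232.84003528978195 [ 0.76979666 -2.50504736  1.18682824] [0.48275051 0.28295257 0.81202522] ['img', 'vfov', 'cx', 'cy', 'rvec', 'tvec', 'shot'] (array([0.13587654, 0.64102405, 0.73696737]), array([ 0.44933654, -0.62214054, -0.64137537]))
tile_green [([257.0, 372.0], 0.87)]
tile_brown []
tile_amber [([266.0, 334.0], 0.83)]
tile_blue [([370.0, 185.0], 0.83)]
tile_red [([353.0, 203.0], 0.78), ([376.0, 332.0], 0.58), ([370.0, 184.0], 0.32)]
rail [([331.0, 239.0], 0.93)]
rail_mouth [([330.0, 241.0], 0.82)]
green_glides [([254.0, 373.0], 0.87)]
batten [([263.0, 419.0], 0.88)]
glaze_jar [([466.0, 204.0], 0.91)]
oxide_jar [([424.0, 176.0], 0.86)]
cup [([190.0, 281.0], 0.69)]
brush [([425.0, 306.0], 0.64), ([333.0, 237.0], 0.21)]
top 54.13219342555968 319.6723113351772 242.0598190127316 [ 2.17609456 -2.18760552  0.0981817 ] [-0.00894464  0.5607491   1.07392232] ['img', 'vfov', 'cx', 'cy', 'rvec', 'tvec', 'shot'] (array([ 0.4692349 , -0.00455154,  1.11697207]), array([ 0.08771044, -0.00741863, -0.99612829]))
tile_green [([174.0, 267.0], 0.89)]
til
[... 474 characters left out ...]
[([324.0, 323.0], 0.84), ([386.0, 231.0], 0.37)]
{'time_s': 1.4, 'qpos': array([-1.29157472e+00,  2.99891426e-01,  1.52098658e+00,  2.48431298e-05,
        1.32070083e+00, -6.65949383e-02]), 'joint_vel': array([ 0.00208299,  0.00071556,  0.0006776 ,  0.00104248, -0.00074614,
        0.00057466]), 'tau': array([ 7.48149414e-04, -5.31660783e+01, -3.52913940e+01,  7.08905677e-02,
        2.12674920e-02, -8.11807922e-06]), 'ee_pos': array([ 0.18643548, -0.51743356,  0.21345597]), 'eef_rot': array([-1.57078094e+00,  2.30975307e-05, -2.79578225e+00]), 'force': array([-0.3541796 , -0.16359144, -0.21740203]), 'moment': array([-0.00628118,  0.00060851,  0.0070147 ]), 'grip_width': 0.0938242907483397}
```

View pictures.

View pics/side0.png

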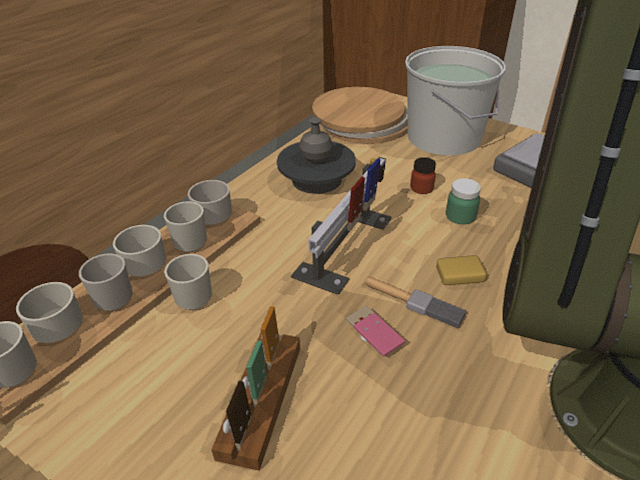

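View pics/top0.png

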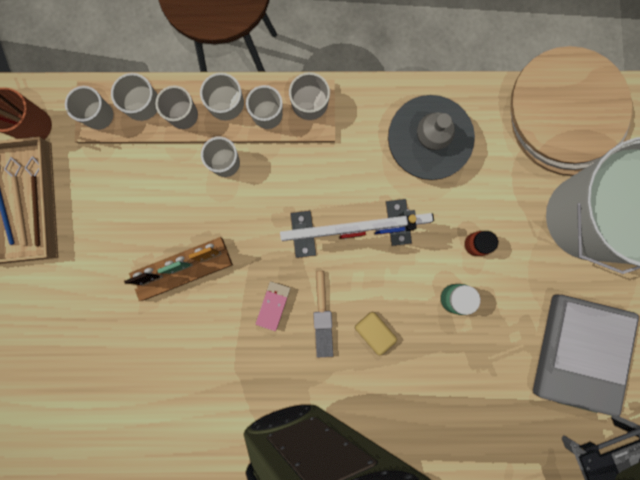

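```bash
python3 - <<'E'
from h import *
a=cv2.imread("pics/top0.png"); s=cv2.imread("pics/side0.png")
cv2.imwrite("pics/t_rail.png",cv2.resize(a[190:270,270:445],None,fx=4.5,fy=4.5,interpolation=cv2.INTER_CUBIC))
cv2.imwrite("pics/t_bat.png",cv2.resize(a[225:305,115:245],None,fx=6,fy=6,interpolation=cv2.INTER_CUBIC))
cv2.imwrite("pics/s_rail.png",cv2.resize(s[150:300,280:400],None,fx=4,fy=4,interpolation=cv2.INTER_CUBIC))
cv2.imwrite("pics/s_bat.png",cv2.resize(s[300:470,205:310],None,fx=3.5,fy=3.5,interpolation=cv2.INTER_CUBIC))
E
```

```text
(no output)
```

View pics/t_rail.png

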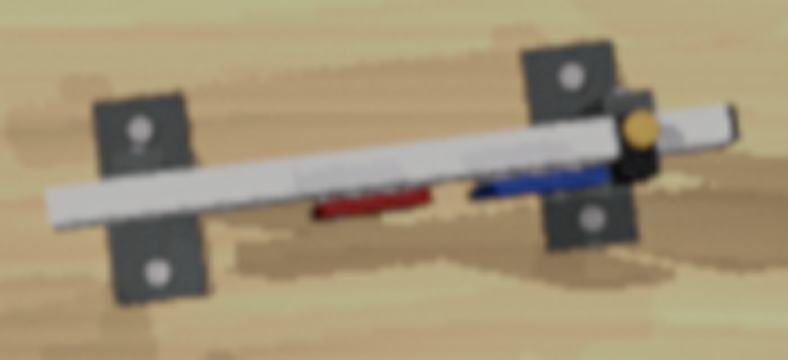

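View pics/t_bat.png

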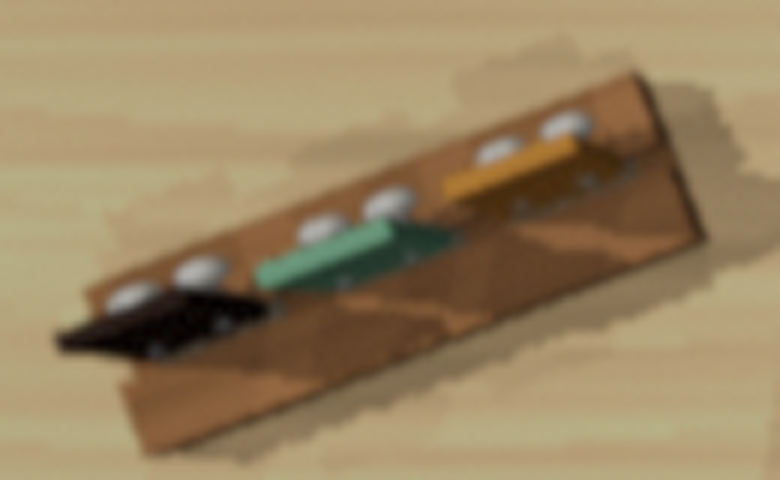

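View pics/s_rail.png

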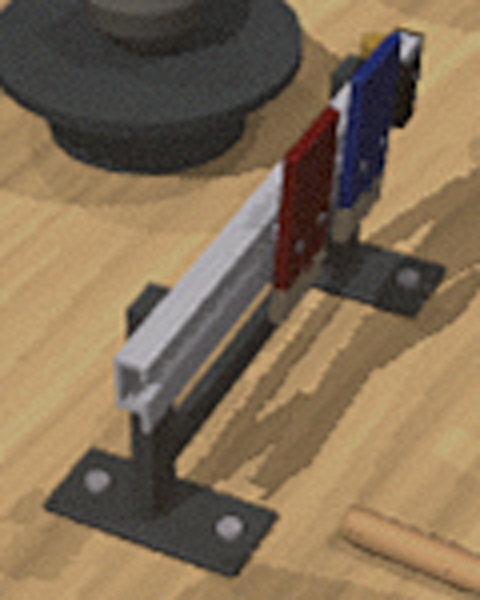

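View pics/s_bat.png

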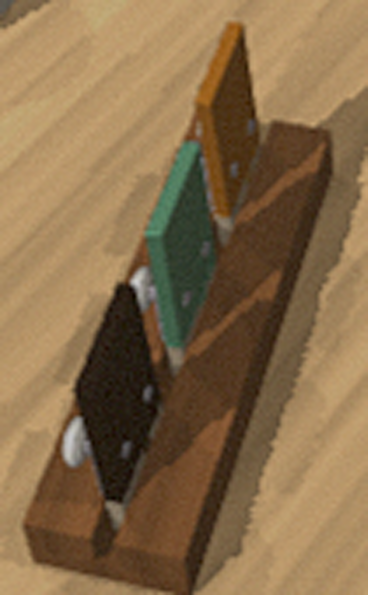

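```bash
cat >> h.py <<'E'
from scipy.optimize import least_squares
from scipy.spatial.transform import Rotation as Rt
def up(pts,x0,y0,s): return (np.array(pts,float)+.5)/s-.5+np.array([x0,y0])
def rectpts():pass
E
python3 - <<'E'
from h import *
import pickle
ct=ctrl.camera("top"); cs=ctrl.camera("side"); pickle.dump((ct,cs),open("c0.pkl","wb"))
# rail: local pts
T=up([(47,188),(53,228),(728,104)],270,190,4.5)
PT=[(8.5,160,139.5),(-8.5,160,139.5),(8.5,-160,139.5)]
S=up([(117,353),(138,371),(151,432)],280,150,4)
PS=[(8.5,160,139.5),(-8.5,160,139.5),(-8.5,160,100.5)]
def tf(p,P):
    P=np.array(P)/1000.; R=Rt.from_euler('z',p[2]).as_matrix(); return P@R.T+[p[0],p[1],0]
for use in("both","top","side"):
    def res(p):
        a=(proj(ct,tf(p,PT))-T).ravel(); b=(proj(cs,tf(p,PS))-S).ravel()
        return np.r_[a,b] if use=="both" else (a if use=="top" else b)
    r=least_squares(res,[.5,-.03,0]); print(use,np.round(r.x,4),np.round(r.fun,1))
    if use=="both": p=r.x
edges=[]
def box(x0,x1,y0,y1,z0,z1):
    c=[(x,y,z) for x in(x0,x1) for y in(y0,y1) for z in(z0,z1)]
    return [(c[i],c[j]) for i in range(8) for j in range(i+1,8) if sum(a!=b for a,b in zip(c[i],c[j]))==1]
for c,n in((ct,"top"),(cs,"side")):
    crop=(270,190,175,80,4.5) if n=="top" else (280,150,120,150,4)
    x0,y0,w,h,s=crop
    im=cv2.resize(c["img"][y0:y0+h,x0:x0+w,::-1],None,fx=s,fy=s,interpolation=cv2.INTER_CUBIC)
    for a,b in box(-8.5,8.5,-160,160,100.5,139.5):
        q=(proj(c,tf(p,[a,b]))-[x0,y0]+.5)*s-.5
        cv2.line(im,*[tuple(int(round(v)) for v in k) for k in q],(0,255,0),1)
    cv2.imwrite(f"pics/w_{n}.png",im)
E
```

```text
both [ 0.5844 -0.0886  0.1177] [ 0.2 -0.1 -0.2 -1.   0.1  0.  -0.8  1.2  2.2 -0.6 -0.6  0.3]
top [ 0.5839 -0.0886  0.1217] [ 0.2  0.4 -0.2 -0.4  0.  -0. ]
side [ 0.5405 -0.0888 -0.1628] [-0.  -0.   1.4 -0.4 -1.4  0.5]
```

View pics/w_top.png

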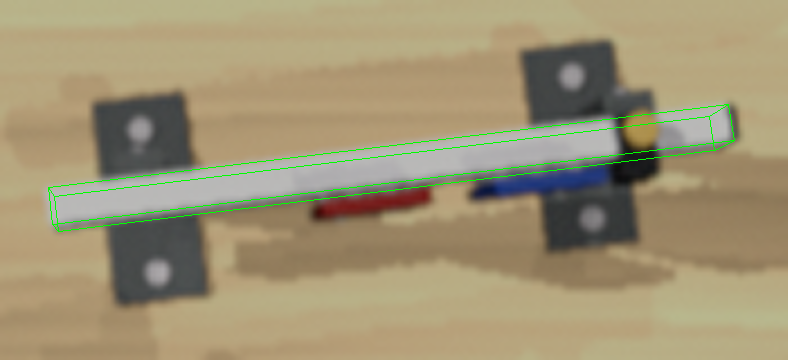

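View pics/w_side.png

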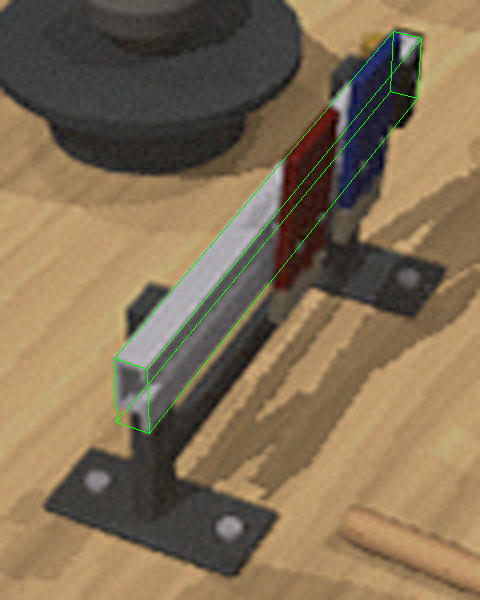

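```bash
cat > fit.py <<'E'
from h import *
import pickle
ct,cs=pickle.load(open("c0.pkl","rb"))
def tf(p,P):
    P=np.array(P)/1000.; R=Rt.from_euler('z',p[2]).as_matrix(); return P@R.T+[p[0],p[1],0]
def box(x0,x1,y0,y1,z0,z1):
    c=[(x,y,z) for x in(x0,x1) for y in(y0,y1) for z in(z0,z1)]
    return [(c[i],c[j]) for i in range(8) for j in range(i+1,8) if sum(a!=b for a,b in zip(c[i],c[j]))==1]
def draw(c,im,crop,P,col=(0,255,0)):
    x0,y0,s=crop; q=(proj(c,P)-[x0,y0]+.5)*s-.5
    cv2.line(im,*[tuple(int(round(v)) for v in k) for k in q],col,1)
def cropim(c,x0,y0,w,h,s): return cv2.resize(c["img"][y0:y0+h,x0:x0+w,::-1],None,fx=s,fy=s,interpolation=cv2.INTER_CUBIC)
E
cat > fit2.py <<'E'
from fit import *
T=up([(47,188),(53,228),(728,104)],270,190,4.5)
PT=[(8.5,160,139.5),(-8.5,160,139.5),(8.5,-160,139.5)]
S=up([(117,353),(148,370),(151,432),(395,30),(421,37)],280,150,4)
PS=[(8.5,160,139.5),(-8.5,160,139.5),(-8.5,160,100.5),(8.5,-160,139.5),(-8.5,-160,139.5)]
for use in("top","side","both"):
    def res(p):
        a=(proj(ct,tf(p,PT))-T).ravel(); b=(proj(cs,tf(p,PS))-S).ravel()
        return np.r_[a,b] if use=="both" else (a if use=="top" else b)
    r=least_squares(res,[.5,-.03,0]); print("rail",use,np.round(r.x,4),np.round(r.fun,1))
rail=r.x
print("mouth",tf(rail,[0,160,125]))
# batten
T=up([(88,290),(632,72),(150,455)],115,225,6);PT=[(35,112.5,32),(35,-112.5,32),(-35,112.5,32)]
S=up([(25,522),(188,593),(330,130),(270,122)],205,300,3.5)
PS=[(35,112.5,32),(-35,112.5,32),(-35,-112.5,32),(35,-112.5,32)]
S[1]=up([(192,545)],205,300,3.5)[0]
for use in("top","side","both"):
    def res(p):
        a=(proj(ct,tf(p,PT))-T).ravel(); b=(proj(cs,tf(p,PS))-S).ravel()
        return np.r_[a,b] if use=="both" else (a if use=="top" else b)
    r=least_squares(res,[.5,.25,.3]); print("batten",use,np.round(r.x,4),np.round(r.fun,1))
bat=r.x
def tg(p,P):
    P=np.array(P)/1000.; R=(Rt.from_euler('z',p[2])*Rt.from_euler('y',p[3])).as_matrix(); return P@R.T+[p[0],p[1],.012]
T=up([(256,265),(262,291),(388,220),(398,243)],115,225,6);PT=[(4,25,105),(-4,25,105),(4,-25,105),(-4,-25,105)]
S=up([(147,235),(163,239),(185,142),(203,147)],205,300,3.5);PS=PT
for use in("top","side","both"):
    def res(p):
        a=(proj(ct,tg(p,PT))-T).ravel(); b=(proj(cs,tg(p,PS))-S).ravel()
        return np.r_[a,b] if use=="both" else (a if use=="top" else b)
    def res2(p): # tile origin lies within 1 mm of groove
        d=Rt.from_euler('z',bat[2]).as_matrix().T@(np.r_[p[:2],0]-np.r_[bat[:2],0])
        return np.r_[res(p),d[0]*1000/2,(p[2]-bat[2])*30]
    r=least_squares(res2,[bat[0],bat[1],bat[2],0]); print("tile",use,np.round(r.x,4),np.round(r.fun,1))
t=r.x
print("grip",tg(t,[0,0,88]),"glides",tg(t,[16,0,45]), "lean deg",np.degrees(t[3]), "grip y in batten",Rt.from_euler('z',bat[2]).as_matrix().T@(np.r_[t[:2],0]-np.r_[bat[:2],0]))
pickle.dump((rail,bat,t),open("fit.pkl","wb"))
for c,n,cr in((ct,"top",(115,225,130,80,6)),(cs,"side",(205,300,105,170,3.5))):
    im=cropim(c,*cr); k=(cr[0],cr[1],cr[4])
    for a,b in box(-35,35,-112.5,112.5,0,32): draw(c,im,k,tf(bat,[a,b]),(255,255,0))
    for a,b in box(-4,4,-25,25,0,105): draw(c,im,k,tg(t,[a,b]),(0,0,255))
    cv2.imwrite(f"pics/w2_{n}.png",im)
E
python3 fit2.py
```

```text
rail top [ 0.5839 -0.0886  0.1217] [ 0.2  0.4 -0.2 -0.4  0.  -0. ]
rail side [ 0.5844 -0.09    0.1196] [-0.2  0.8  0.3 -0.7 -0.  -0.1 -0.3  0.   0.3  0. ]
rail both [ 0.584  -0.0892  0.1205] [ 0.5  0.3  0.1 -0.6  0.3 -0.  -0.3  1.1  0.2 -0.4 -0.   0.2 -0.3  0.2
  0.2  0.2]
mouth [0.56481298 0.06960744 0.125     ]
batten top [0.5006 0.3098 0.3776] [-0.3 -0.3  0.5 -0.3 -0.2  0.6]
batten side [0.4928 0.3041 0.3065] [  1.6  -2.7  -1.1   4.2   9.8   1.8 -10.7  -4.8]
batten both [0.4945 0.3054 0.3235] [  1.4  -0.4   4.    4.5   0.    1.1   1.1  -1.9  -1.2   4.3   7.6   1.4
 -13.1  -4.7]
tile top [0.4941 0.3067 0.3268 0.072 ] [-0.1  0.4 -0.1 -0.4  0.4  0.2 -0.2 -0.1  0.   0.1]
tile side [0.4941 0.3068 0.3481 0.0613] [-0.7  0.2 -0.1 -0.   0.5  0.2  0.3 -0.4  0.   0.7]
tile both [0.4941 0.3066 0.3448 0.0657] [-0.   0.9  0.1  0.1  0.3  0.3 -0.2 -0.  -0.9  0.  -0.4 -0.2  0.4  0.1
  0.1 -0.5 -0.   0.6]
grip [0.49954045 0.30858582 0.09981012] glides [0.5119092  0.31302791 0.05585239] lean deg 3.7645694460228976 grip y in batten [-6.20758293e-06  1.25352285e-03  0.00000000e+00]
```

View pics/w2_top.png

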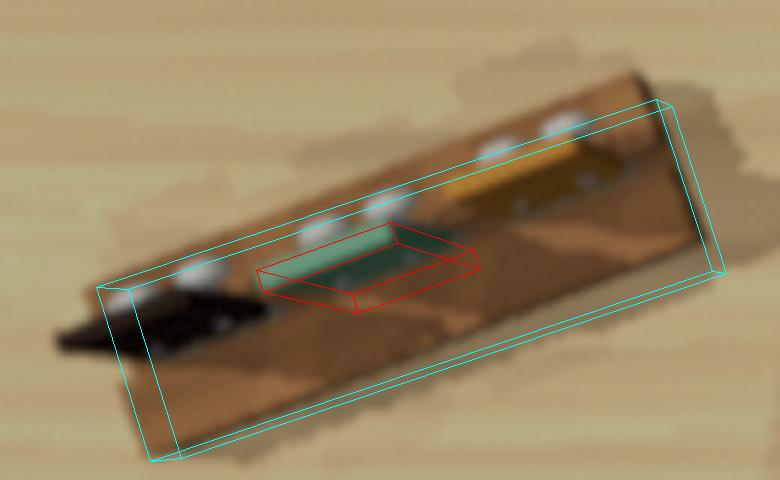

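View pics/w2_side.png

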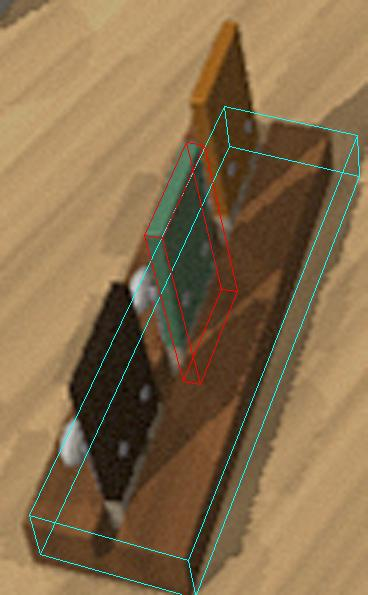

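```bash
sed -i 's/^S=up(\[(25,522),(188,593),(330,130),(270,122)\].*/S=up([(25,522),(188,593),(330,130),(188,592)],205,300,3.5)/; s/^PS=\[(35,112.5,32),(-35,112.5,32),(-35,-112.5,32),(35,-112.5,32)\]/PS=[(35,112.5,32),(-35,112.5,32),(-35,-112.5,32),(-35,112.5,0)]/' fit2.py; sed -i 's/(192,545)/(192,562)/' fit2.py; python3 fit2.py
```

```text
rail top [ 0.5839 -0.0886  0.1217] [ 0.2  0.4 -0.2 -0.4  0.  -0. ]
rail side [ 0.5844 -0.09    0.1196] [-0.2  0.8  0.3 -0.7 -0.  -0.1 -0.3  0.   0.3  0. ]
rail both [ 0.584  -0.0892  0.1205] [ 0.5  0.3  0.1 -0.6  0.3 -0.  -0.3  1.1  0.2 -0.4 -0.   0.2 -0.3  0.2
  0.2  0.2]
mouth [0.56481298 0.06960744 0.125     ]
batten top [0.5006 0.3098 0.3776] [-0.3 -0.3  0.5 -0.3 -0.2  0.6]
batten side [0.5008 0.3092 0.3812] [-0.3  0.2 -1.5 -1.2  0.2 -0.4  1.7  1.3]
batten both [0.5007 0.3093 0.3805] [-0.1 -0.2  0.6 -0.5  0.1  0.7 -0.4  0.2 -1.6 -1.1  0.2 -0.3  1.6  1.4]
tile top [0.5009 0.3089 0.3618 0.0039] [-0.1  0.8  0.2 -0.   0.2 -0.2 -0.2 -0.5  0.  -0.6]
tile side [ 0.5007  0.3094  0.3747 -0.0068] [-0.3  0.2  0.4  0.1  0.   0.1 -0.1 -0.4  0.  -0.2]
tile both [ 0.5008  0.3091  0.3655 -0.003 ] [-0.1  1.2  0.2  0.3  0.1  0.1 -0.2 -0.2 -0.6 -0.  -0.  -0.1  0.  -0.1
 -0.1 -0.6  0.  -0.5]
grip [0.50057709 0.30902931 0.09999959] glides [0.51564273 0.31479403 0.05704852] lean deg -0.17450051161653546 grip y in batten [ 3.91235305e-05 -1.97896786e-04  0.00000000e+00]
```

View pics/w2_top.png

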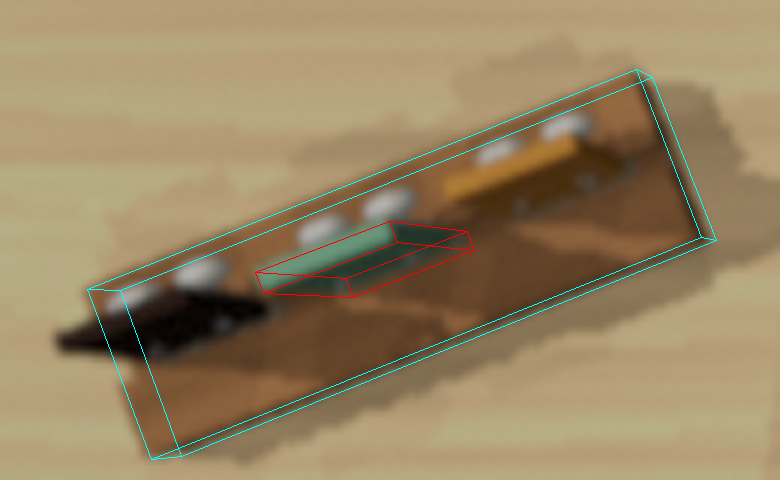

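View pics/w2_side.png

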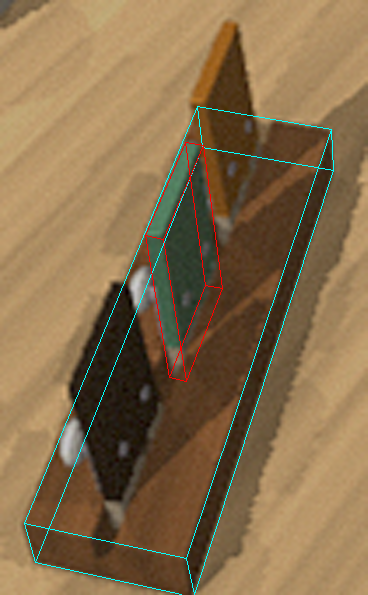

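Emit:
play_rows:
  twist:
    - [0,0,0.05]
    - [0,0,0.05]
    - [0,0,0.05]
    - [0,0,0.05]
    - [0,0,0.05]
    - [0,0,0.05]
    - [0,0,0.05]
    - [0,0,0.05]
    - [0,0,0.05]
    - [0,0,0.05]
  travel:
    - [0.3,0.8,0.1]
    - [0.3,0.8,0.1]
    - [0.3,0.8,0.1]
    - [0.3,0.8,0.1]
    - [0.3,0.8,0.1]
    - [0.3,0.8,0.1]
    - [0.3,0.8,0.1]
    - [0.3,0.8,0.1]
    - [0.3,0.8,0]
    - [0.3,0.8,0]
  grip: [-1,-1,-1,-1,-1,-1,-1,-1,-1,-1]

```text
time_s: 2.5
ee_pos: [0.3366, -0.1158, 0.2538]
eef_rot: [-1.57, 0.0, -2.007]
force: [0.4, -1.5, 0.6]
grip_width: 0.0938
```

Emit:
play_rows:
  twist:
    - [0,0,0.05]
    - [0,0,0.05]
    - [0,0,0.05]
    - [0,0,0.05]
    - [0,0,0.05]
    - [0,0,0.05]
    - [0,0,0.05]
    - [0,0,0.05]
    - [0,0,0.05]
    - [0,0,0.05]
    - [0,0,0.017]
    - [0,0,0]
  travel:
    - [0.32,0.85,0]
    - [0.32,0.85,0]
    - [0.32,0.85,0]
    - [0.32,0.85,0]
    - [0.32,0.85,0]
    - [0.32,0.85,0]
    - [0.32,0.85,0]
    - [0.32,0.85,0]
    - [0.32,0.85,0]
    - [0.32,0.85,0]
    - [0.08,0.02,-0.8]
    - [0,0,-0.2]
  grip: [-1,-1,-1,-1,-1,-1,-1,-1,-1,-1,-1,-1]

```text
time_s: 3.7
ee_pos: [0.4993, 0.3087, 0.1993]
eef_rot: [-1.577, -0.001, -1.197]
force: [-0.6, -1.2, -1.4]
grip_width: 0.094
```

```bash
python3 - <<'E'
from fit import *
o=ctrl.get_obs(); print(o["ee_pos"],o["eef_rot"],o["force"])
ct=ctrl.camera("top"); cs=ctrl.camera("side"); 
cv2.imwrite("pics/t1.png",cropim(ct,110,200,160,120,5)); cv2.imwrite("pics/s1.png",cropim(cs,180,240,160,200,3))
E
```

```text
[0.49930432 0.30867666 0.19927254] [-1.57671617e+00 -7.86047214e-04 -1.19667404e+00] [-0.60035311 -1.18114596 -1.39859386]
```

View pics/s1.png

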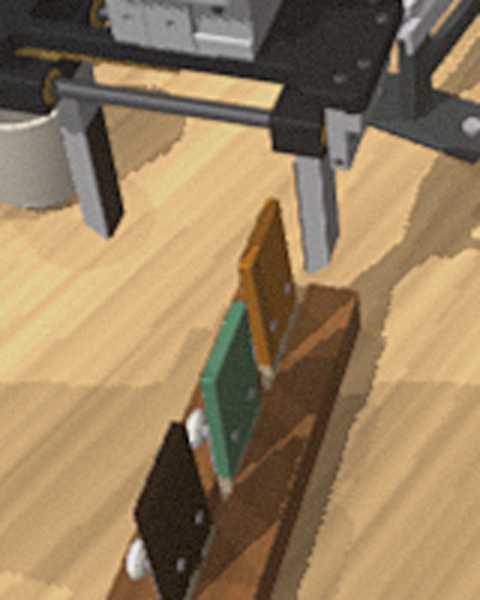

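View pics/t1.png

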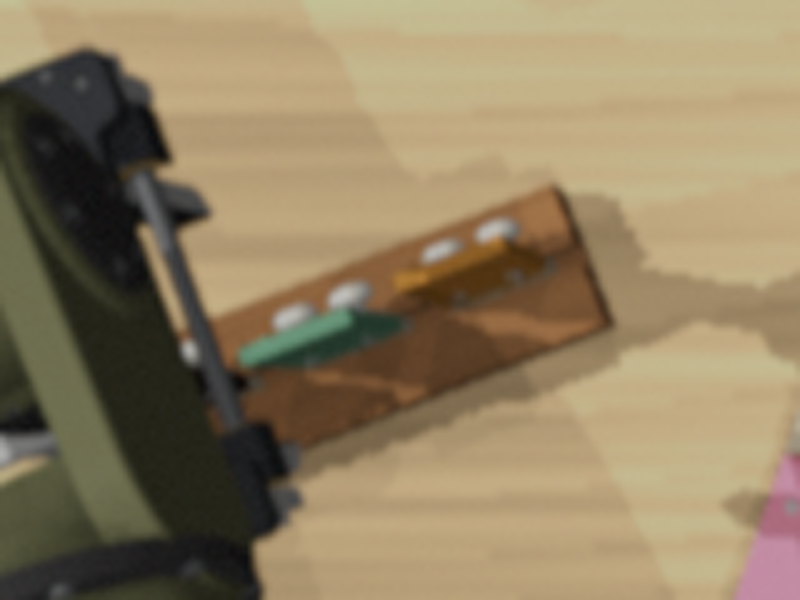

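Emit:
play_rows:
  twist:
    - [0,0,0]
    - [0,0,0]
    - [0,0,0]
    - [0,0,0]
    - [0,0,0]
    - [0,0,0]
    - [0,0,0]
    - [0,0,0]
  travel:
    - [0,0,-0.4]
    - [0,0,-0.4]
    - [0,0,-0.4]
    - [0,0,-0.4]
    - [0,0,-0.3]
    - [0,0,-0.2]
    - [0,0,-0.19]
    - [0,0,0]
  grip: [-1,-1,-1,-1,-1,-1,-1,-1]

```text
time_s: 4.6
ee_pos: [0.5002, 0.3083, 0.0884]
eef_rot: [-1.572, -0.0, -1.199]
force: [0.1, 1.3, 0.4]
grip_width: 0.094
```

```bash
python3 - <<'E'
from fit import *
cs=ctrl.camera("side"); 
o=ctrl.get_obs(); print(o["ee_pos"],o["eef_rot"],o["force"],o["joint_vel"])
cv2.imwrite("pics/s2.png",cropim(cs,180,240,160,200,3))
E
```

```text
[0.50048007 0.30852198 0.08908605] [-1.57089441e+00  4.53430427e-06 -1.19852456e+00] [ 1.57117332 -0.24698582  0.23176444] [ 2.06513799e-03 -1.19783298e-02 -1.15182260e-02  2.20574639e-03
  6.64337292e-03 -2.10766096e-05]
```

View pics/s2.png

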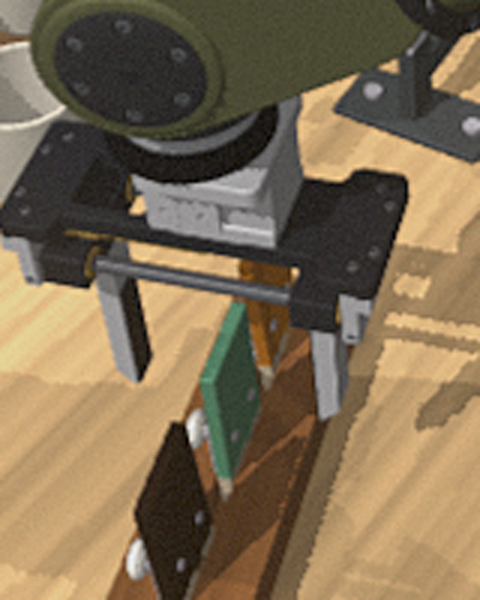

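Emit:
play_rows:
  twist:
    - [0,0,0]
    - [0,0,0]
    - [0,0,0]
    - [0,0,0]
    - [0,0,0]
    - [0,0,0]
    - [0,0,0]
    - [0,0,0]
    - [0,0,0]
    - [0,0,0]
  travel:
    - [0,0,0]
    - [0,0,0]
    - [0,0,0]
    - [0,0,0]
    - [0,0,0]
    - [0,0,0]
    - [0,0,0]
    - [0,0,0]
    - [0,0,0]
    - [0,0,0]
  grip: [1,1,1,1,1,1,1,1,1,1]
  force: 20

```text
time_s: 5.65
ee_pos: [0.5004, 0.3086, 0.0889]
eef_rot: [-1.571, 0.0, -1.198]
force: [-0.8, -0.3, 0.5]
grip_width: 0.0175
```

Emit:
play_rows:
  twist:
    - [0,0,0]
    - [0,0,0]
    - [0,0,0]
    - [0,0,0]
  travel:
    - [0,0,0]
    - [0,0,0]
    - [0,0,0]
    - [0,0,0]
  grip: [1,1,1,1]
  force: 20

```text
time_s: 6.05
ee_pos: [0.5006, 0.3086, 0.0889]
eef_rot: [-1.57, -0.0, -1.198]
force: [1.6, 1.0, -0.8]
grip_width: 0.0077
```

Emit:
play_rows:
  twist:
    - [0,0,0]
    - [0,0,0]
    - [0,0,0]
    - [0,0,0]
    - [0,0,0]
    - [0,0,0]
    - [0,0,0]
    - [0,0,0]
    - [0,0,0]
  travel:
    - [0,0,0.1]
    - [0,0,0.2]
    - [0,0,0.2]
    - [0,0,0.2]
    - [0,0,0.3]
    - [0,0,0.3]
    - [0,0,0.3]
    - [0,0,0.2]
    - [0,0,0]
  grip: [1,1,1,1,1,1,1,1,1]

```text
time_s: 6.95
ee_pos: [0.5008, 0.3088, 0.1808]
eef_rot: [-1.568, 0.0, -1.198]
force: [-1.4, -0.9, -1.6]
grip_width: 0.008
```

```bash
python3 - <<'E'
from fit import *
cs=ctrl.camera("side"); ct=ctrl.camera("top")
o=ctrl.get_obs(); print(o["ee_pos"],o["eef_rot"],o["force"],o["grip_width"])
cv2.imwrite("pics/s3.png",cropim(cs,180,200,160,200,3))
cv2.imwrite("pics/t3.png",cropim(ct,110,200,160,120,5))
E
```

```text
[0.50024681 0.30846843 0.17872303] [-1.57118164e+00 -4.40865542e-05 -1.19832884e+00] [-0.08788486 -1.11924992 -2.34340286] 0.007726695528105129
```

View pics/s3.png

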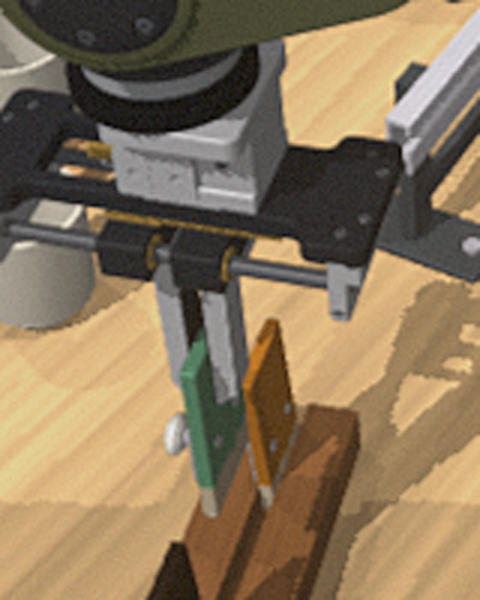

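Emit:
play_rows:
  twist:
    - [0,0,0]
    - [0,0,0]
    - [0,0,0]
    - [0,0,-0.02]
    - [0,0,-0.02]
    - [0,0,-0.02]
    - [0,0,-0.02]
    - [0,0,-0.02]
    - [0,0,-0.02]
    - [0,0,-0.02]
    - [0,0,-0.02]
    - [0,0,0]
  travel:
    - [0,0,0.3]
    - [0,0,0.5]
    - [0,0,0.4]
    - [0.1,-0.48,0]
    - [0.1,-0.48,0]
    - [0.1,-0.48,0]
    - [0.1,-0.48,0]
    - [0.1,-0.48,0]
    - [0.1,-0.48,0]
    - [0.1,-0.48,0]
    - [0.1,-0.48,0]
    - [0.03,0,0]
  grip: [1,1,1,1,1,1,1,1,1,1,1,1]

```text
time_s: 8.25
ee_pos: [0.542, 0.1143, 0.2381]
eef_rot: [-1.572, -0.0, -1.453]
force: [0.3, -0.8, -2.6]
grip_width: 0.0079
```

Emit:
play_rows:
  twist:
    - [0,0,0]
    - [0,0,0]
    - [0,0,0]
    - [0,0,0]
    - [0,0,0]
    - [0,0,0]
  travel:
    - [0,0,-0.3]
    - [0,0,-0.4]
    - [0,0,-0.4]
    - [0,0,-0.3]
    - [0,0,-0.2]
    - [0,0,0]
  grip: [1,1,1,1,1,1]

```text
time_s: 8.85
ee_pos: [0.5412, 0.1168, 0.1574]
eef_rot: [-1.574, -0.0, -1.449]
force: [-0.1, 1.0, -2.0]
grip_width: 0.0076
```

```bash
python3 - <<'E'
from fit import *
cs=ctrl.camera("side"); ct=ctrl.camera("top")
pickle.dump((ct,cs),open("c4.pkl","wb"))
o=ctrl.get_obs(); print(o["ee_pos"],o["eef_rot"],o["force"],o["grip_width"])
cv2.imwrite("pics/s4.png",cropim(cs,230,180,150,120,5))
cv2.imwrite("pics/t4.png",cropim(ct,210,190,150,100,5))
E
```

```text
[0.54207423 0.11680644 0.1593521 ] [-1.57048090e+00  3.88018072e-05 -1.44934942e+00] [ 0.2648533   0.33752012 -1.69060485] 0.007949233128256634
```

View pics/s4.png

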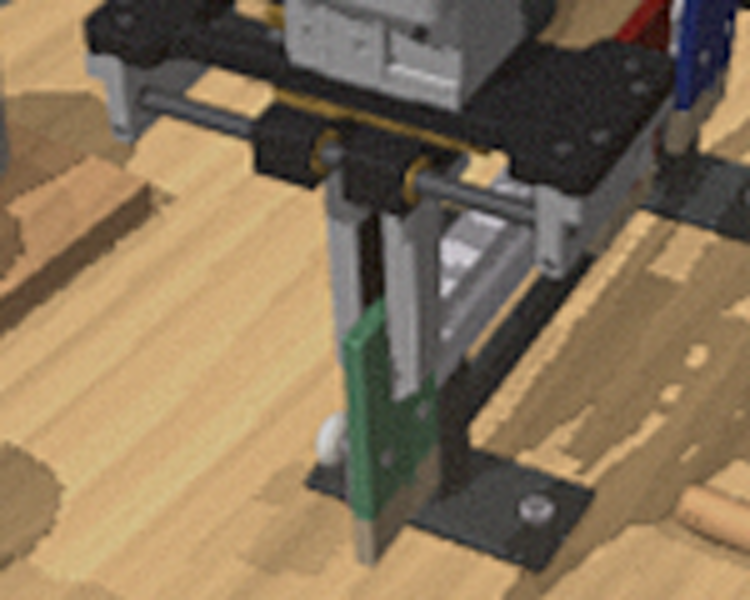

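View pics/t4.png

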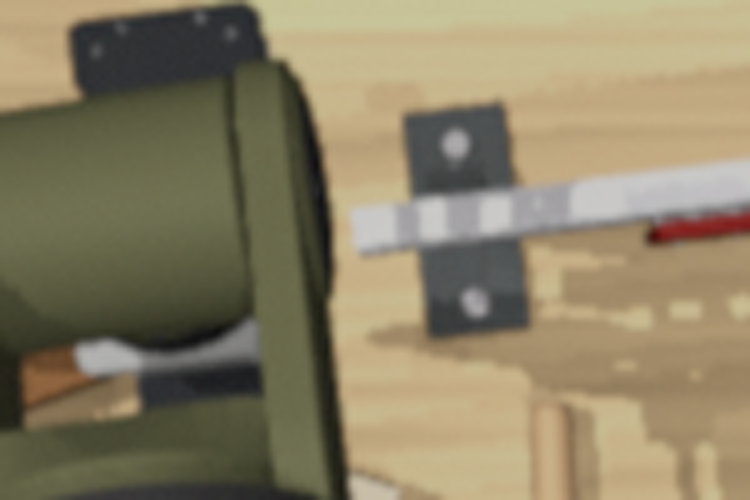

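```bash
cat > ov.py <<'E'
from fit import *
def tile_pose(o,zoff=.0769):
    R=Rt.from_euler('z',o["eef_rot"][2]+np.pi/2).as_matrix()
    return lambda P:(np.array(P)/1000.)@R.T+o["ee_pos"]-[0,0,zoff]
E
python3 - <<'E'
from ov import *
ct,cs=pickle.load(open("c4.pkl","rb")); rail,_,_=pickle.load(open("fit.pkl","rb"))
o=ctrl.get_obs(); g=tile_pose(o)
im=cropim(cs,270,220,90,85,8); k=(270,220,8)
for a,b in box(-4,4,-25,25,0,105): draw(cs,im,k,g([a,b]))
for a,b in box(-4,-4,-25,25,24,24): draw(cs,im,k,g([a,b]))
for a,b in box(-8.5,8.5,-160,160,100.5,139.5): draw(cs,im,k,tf(rail,[a,b]),(255,255,0))
t=np.linspace(0,2*np.pi,30)
for y in(13,-13):
  for x in (12,20):
    L=[(x,y+10*np.cos(a),45+10*np.sin(a)) for a in t]
    for a,b in zip(L,L[1:]): draw(cs,im,k,g([a,b]),(0,0,255))
cv2.imwrite("pics/w4.png",im)
E
```

```text
(no output)
```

View pics/w4.png

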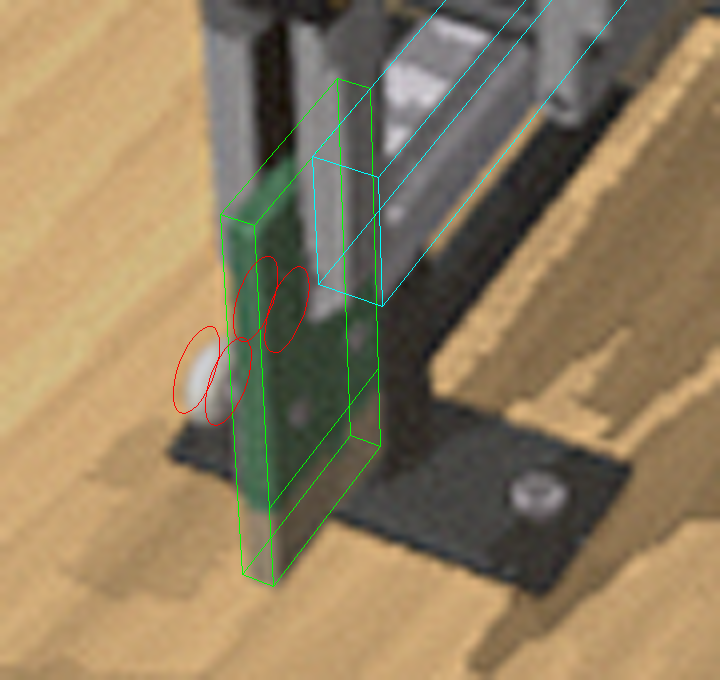

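```bash
python3 - <<'E'
from ov import *
ct,cs=pickle.load(open("c4.pkl","rb"))
im=cropim(cs,285,235,40,65,9); im=cv2.convertScaleAbs(im,alpha=1.5,beta=10)
cv2.imwrite("pics/z4.png",im)
E
```

View pics/z4.png

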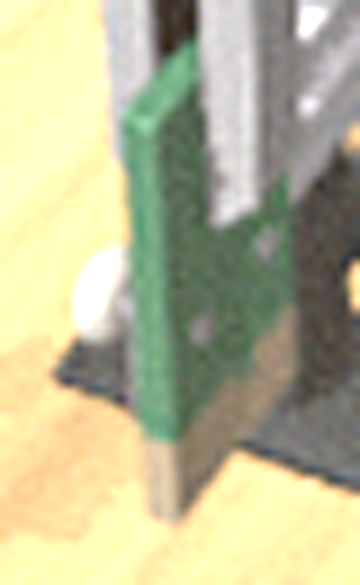

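```bash
python3 - <<'E'
from ov import *
ct,cs=pickle.load(open("c4.pkl","rb")); rail,_,_=pickle.load(open("fit.pkl","rb"))
o=ctrl.get_obs()
S=up([(122,113),(150,128),(176,522),(150,512),(176,437),(297,385),(297,300)],285,235,9)
P=np.array([(4,25,105),(-4,25,105),(-4,25,0),(4,25,0),(-4,25,24),(-4,-25,0),(-4,-25,24)])
def g(p,P):
    R=(Rt.from_euler('z',o["eef_rot"][2]+np.pi/2+p[5])*Rt.from_euler('y',p[4])*Rt.from_euler('x',p[3])).as_matrix()
    return (P/1000.-[0,0,.0769])@R.T+o["ee_pos"]+Rt.from_euler('z',o["eef_rot"][2]+np.pi/2).apply(p[:3])
for mask in ([1,1,1,0,0,0],[1,1,1,1,0,0],[0,1,1,1,0,0],[1,1,1,1,1,1]):
    m=np.array(mask,bool)
    def res(q):
        p=np.zeros(6);p[m]=q; return (proj(cs,g(p,P))-S).ravel()
    r=least_squares(res,np.zeros(m.sum())); p=np.zeros(6);p[m]=r.x; print(np.round(p,4),np.round(np.std(r.fun),2),np.round(r.fun,1))
    if sum(mask)==4:
        w=g(p,np.array([[16,0,45.]]))[0]; d=Rt.from_euler('z',-rail[2]).apply(w-[rail[0],rail[1],.125]); print("glides in rail frame",d)
E
```

```text
[ 0.0062 -0.0125 -0.0152  0.      0.      0.    ] 0.68 [-0.2  0.6  0.9  0.4  0.3  0.6 -0.6  0.3 -0.2  0.6 -0.  -1.4 -0.3 -1.3]
[ 0.0103 -0.02   -0.0229  0.0208  0.      0.    ] 0.61 [ 0.3  0.3  1.3  0.1  0.1  0.6 -0.8  0.2 -0.3  0.4 -0.3 -0.8 -0.5 -0.9]
glides in rail frame [ 0.00939126  0.19025527 -0.02041891]
[ 0.     -0.0027 -0.0042  0.0095  0.      0.    ] 0.71 [-0.1 -0.1  1.  -0.3  0.2  1.1 -0.8  0.8 -0.2  0.8  0.1 -1.  -0.1 -1.2]
[ 0.0258 -0.045  -0.0497  0.0454  0.0415 -0.0324] 0.23 [-0.3  0.2  0.4 -0.2  0.4  0.1 -0.3 -0.1 -0.2 -0.   0.2  0.  -0.2  0. ]
```

Emit:
play_rows:
  twist:
    - [0,0,0]
    - [0,0,0]
    - [0,0,0]
    - [0,0,0]
    - [0,0,0]
    - [0,0,0]
    - [0,0,0]
    - [0,0,0]
  travel:
    - [0.012,0.002,-0.045]
    - [0.01,-0.08,0]
    - [0.01,-0.08,0]
    - [0.01,-0.08,0]
    - [0.009,-0.08,0]
    - [0.009,-0.08,0]
    - [0,0,0]
    - [0,0,0]
  grip: [1,1,1,1,1,1,1,1]

```text
time_s: 9.75
ee_pos: [0.5449, 0.0966, 0.1567]
eef_rot: [-1.571, 0.0, -1.45]
force: [0.2, 0.2, -1.4]
grip_width: 0.0079
```

```bash
cat > st.py <<'E'
from ov import *
rail,_,_=pickle.load(open("fit.pkl","rb"))
def state():
    o=ctrl.get_obs(); d=Rt.from_euler('z',-rail[2]).apply(o["ee_pos"]-[rail[0],rail[1],0])
    f=Rt.from_euler('z',-rail[2]).apply(o["force"]); m=Rt.from_euler('z',-rail[2]).apply(o["moment"])
    print("t",round(o["time_s"],2),"rail xyz mm",np.round(d*1000,2),"rot",np.round(np.degrees(o["eef_rot"]),2),"F",np.round(f,2),"M",np.round(m,3),"w",round(o["grip_width"]*1000,2)); return o
E
python3 - <<'E'
from st import *
state(); cs=ctrl.camera("side"); state()
pickle.dump(cs,open("c5.pkl","wb"))
im=cropim(cs,285,220,65,85,7); im=cv2.convertScaleAbs(im,alpha=1.4,beta=10)
cv2.imwrite("pics/z5.png",im)
E
```

```text
t 9.75 rail xyz mm [-16.51 189.17 156.68] rot [-90.     0.   -83.07] F [ 0.19  0.21 -1.42] M [-0.004 -0.06   0.012] w 7.95
t 9.8 rail xyz mm [-16.49 189.28 156.71] rot [-90.     0.   -83.06] F [-0.63 -0.04 -1.71] M [-0.01  -0.071 -0.04 ] w 7.82
```

View pics/z5.png

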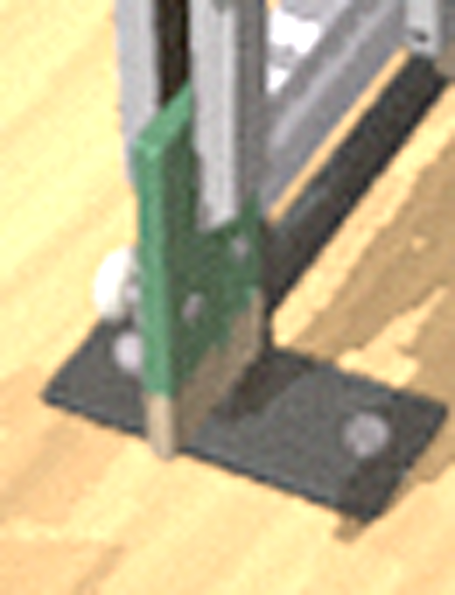

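Emit:
play_rows:
  twist:
    - [0,0,0]
    - [0,0,0]
    - [0,0,0]
    - [0,0,0]
  travel:
    - [0.005,-0.04,0]
    - [0.005,-0.04,0]
    - [0.005,-0.04,0]
    - [0.004,-0.03,0]
  grip: [1,1,1,1]

```text
time_s: 10.2
ee_pos: [0.5459, 0.089, 0.1567]
eef_rot: [-1.571, -0.0, -1.45]
force: [0.8, -0.6, -1.2]
grip_width: 0.0081
```

```bash
python3 -c "
from st import *
state()"
```

```text
t 10.2 rail xyz mm [-16.47 181.5  156.67] rot [-90.    -0.   -83.06] F [ 0.73 -0.74 -1.24] M [-0.049 -0.118 -0.019] w 8.05
```

Emit:
play_rows:
  twist:
    - [0,0,0]
    - [0,0,0]
    - [0,0,0]
    - [0,0,0]
  travel:
    - [0.0024,-0.02,0]
    - [0.0024,-0.02,0]
    - [0.0024,-0.02,0]
    - [0.0024,-0.02,0]
  grip: [1,1,1,1]

```text
time_s: 10.6
ee_pos: [0.5463, 0.0851, 0.1567]
eef_rot: [-1.571, 0.0, -1.45]
force: [0.3, 0.2, -1.1]
grip_width: 0.0082
```

```bash
python3 -c "
from st import *
state()"
```

```text
t 10.6 rail xyz mm [-16.47 177.59 156.68] rot [-90.     0.   -83.06] F [ 0.34  0.2  -1.14] M [ 0.001 -0.056 -0.019] w 8.23
```

Emit:
play_rows:
  twist:
    - [0,0,0]
    - [0,0,0]
    - [0,0,0]
    - [0,0,0]
    - [0,0,0]
  travel:
    - [0.0024,-0.02,0]
    - [0.0024,-0.02,0]
    - [0.0024,-0.02,0]
    - [0.0024,-0.02,0]
    - [0.0024,-0.02,0]
  grip: [1,1,1,1,1]

```text
time_s: 11.1
ee_pos: [0.547, 0.0801, 0.1567]
eef_rot: [-1.571, 0.0, -1.45]
force: [-0.1, 0.5, -0.9]
grip_width: 0.0078
```

```bash
python3 -c "
from st import *
state()"
```

```text
t 11.1 rail xyz mm [-16.46 172.56 156.72] rot [-90.     0.   -83.06] F [-0.08  0.54 -0.87] M [-0.052 -0.118 -0.039] w 7.78
```

Emit:
play_rows:
  twist:
    - [0,0,0]
    - [0,0,0]
    - [0,0,0]
    - [0,0,0]
    - [0,0,0]
  travel:
    - [0.0036,-0.03,0]
    - [0.0036,-0.03,0]
    - [0.0036,-0.03,0]
    - [0.0036,-0.03,0]
    - [0.0036,-0.03,0]
  grip: [1,1,1,1,1]

```text
time_s: 11.6
ee_pos: [0.5479, 0.0725, 0.1567]
eef_rot: [-1.571, 0.0, -1.45]
force: [0.1, -0.4, -1.2]
grip_width: 0.0081
```

```bash
python3 - <<'E'
from st import *
state(); cs=ctrl.camera("side"); ct=ctrl.camera("top"); o=state()
pickle.dump((ct,cs),open("c6.pkl","wb"))
im=cropim(cs,285,215,75,80,7); im=cv2.convertScaleAbs(im,alpha=1.3,beta=5)
cv2.imwrite("pics/z6.png",im)
cv2.imwrite("pics/t6.png",cropim(ct,230,180,200,90,4))
E
```

```text
t 11.6 rail xyz mm [-16.47 164.93 156.71] rot [-90.     0.   -83.06] F [ 0.05 -0.39 -1.25] M [-0.134 -0.047 -0.038] w 8.09
t 11.7 rail xyz mm [-16.46 164.9  156.73] rot [-90.    -0.   -83.07] F [ 0.06  0.24 -2.68] M [-0.018 -0.091 -0.046] w 7.86
```

View pics/z6.png

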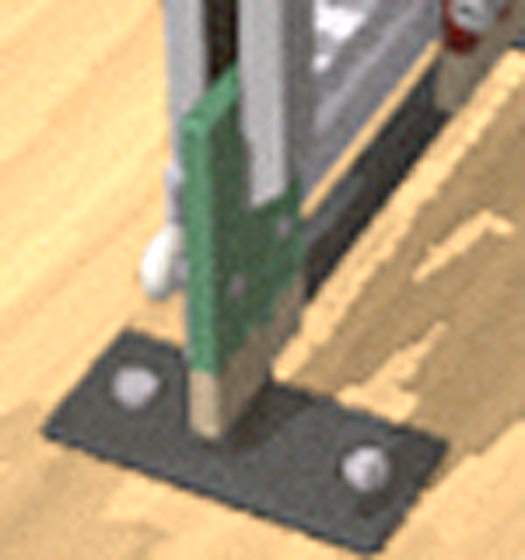

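View pics/t6.png

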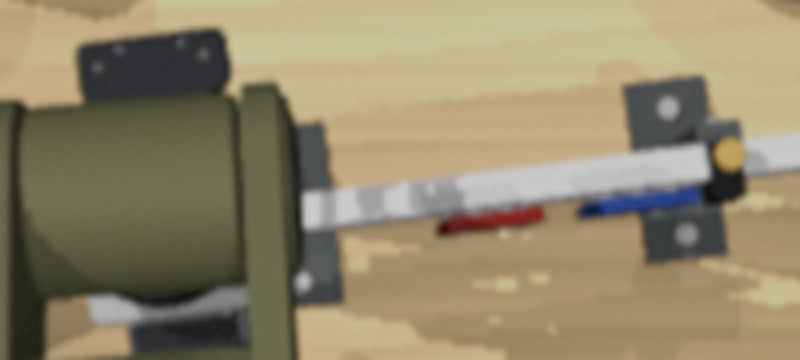

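Emit:
play_rows:
  twist:
    - [0,0,0]
    - [0,0,0]
    - [0,0,0]
    - [0,0,0]
    - [0,0,0]
    - [0,0,0]
    - [0,0,0]
  travel:
    - [0.0036,-0.03,0]
    - [0.0036,-0.03,0]
    - [0.0036,-0.03,0]
    - [0.0036,-0.03,0]
    - [0.0036,-0.03,0]
    - [0.0036,-0.03,0]
    - [0.0036,-0.03,0]
  grip: [1,1,1,1,1,1,1]

```text
time_s: 12.4
ee_pos: [0.5491, 0.062, 0.1567]
eef_rot: [-1.571, 0.0, -1.45]
force: [-0.2, -0.1, -1.6]
grip_width: 0.0082
```

```bash
python3 -c "
from st import *
state()"
```

```text
t 12.4 rail xyz mm [-16.49 154.37 156.7 ] rot [-90.     0.   -83.06] F [-0.2  -0.08 -1.64] M [-0.031 -0.041  0.051] w 8.15
```

Emit:
play_rows:
  twist:
    - [0,0,0]
    - [0,0,0]
    - [0,0,0]
    - [0,0,0]
    - [0,0,0]
    - [0,0,0]
    - [0,0,0]
    - [0,0,0]
    - [0,0,0]
    - [0,0,0]
  travel:
    - [0.0048,-0.04,0]
    - [0.0048,-0.04,0]
    - [0.0048,-0.04,0]
    - [0.0048,-0.04,0]
    - [0.0048,-0.04,0]
    - [0.0048,-0.04,0]
    - [0.0048,-0.04,0]
    - [0.0048,-0.04,0]
    - [0.0048,-0.04,0]
    - [0.0048,-0.04,0]
  grip: [1,1,1,1,1,1,1,1,1,1]

```text
time_s: 13.4
ee_pos: [0.5515, 0.042, 0.1567]
eef_rot: [-1.571, 0.0, -1.45]
force: [0.1, -0.1, -3.1]
grip_width: 0.0078
```

```bash
python3 - <<'E'
from st import *
state()
ct,cs=pickle.load(open("c0.pkl","rb"))
inv=lambda P: Rt.from_euler('z',-rail[2]).apply(P-[rail[0],rail[1],0])*1000
for n,uv in (("red L",(313,207)),("red R",(432,192)),("blue L",(472,190)),("blue R",(608,172)),("stop L",(612,125))):
    p=up([uv],270,190,4.5)[0]; print(n,inv(onplane(ct,p,2,.183 if n[:4]!="stop" else .16)))
S={"red topL":(287,150),"red topR":(338,110),"blue topL":(350,80),"blue topR":(399,35)}
# intersect with tile front plane x_rail=-20
for n,uv in S.items():
    p=up([uv],280,150,4)[0]; o,d=ray(cs,p); Ri=Rt.from_euler('z',-rail[2]); o=Ri.apply(o-[rail[0],rail[1],0]); d=Ri.apply(d); s=(-.0205-o[0])/d[0]; print(n,(o+s*d)*1000)
E
```

```text
t 13.4 rail xyz mm [-16.51 134.2  156.68] rot [-90.     0.   -83.06] F [ 0.12 -0.11 -3.1 ] M [-0.016 -0.131 -0.035] w 7.77
red L [-19.04997699  41.96864387 183.        ]
red R [-19.02472124 -11.38987172 183.        ]
blue L [-20.36356578 -29.16424807 183.        ]
blue R [-19.9560734  -90.35509346 183.        ]
stop L [  3.27175876 -99.84452617 160.        ]
red topL [-20.5         42.74734672 190.55913319]
red topR [-20.5        -16.70091331 178.46305555]
blue topL [-20.5        -30.31823597 188.22009713]
blue topR [-20.5        -93.58301728 180.12659266]
```

Emit:
play_rows:
  twist:
    - [0,0,0]
    - [0,0,0]
    - [0,0,0]
    - [0,0,0]
    - [0,0,0]
    - [0,0,0]
    - [0,0,0]
    - [0,0,0]
    - [0,0,0]
    - [0,0,0]
    - [0,0,0]
    - [0,0,0]
  travel:
    - [0.0048,-0.04,0]
    - [0.0096,-0.08,0]
    - [0.012,-0.1,0]
    - [0.012,-0.1,0]
    - [0.012,-0.1,0]
    - [0.012,-0.1,0]
    - [0.012,-0.1,0]
    - [0.012,-0.1,0]
    - [0.012,-0.1,0]
    - [0.012,-0.1,0]
    - [0.0096,-0.08,0]
    - [0.0048,-0.04,0]
  grip: [1,1,1,1,1,1,1,1,1,1,1,1]
  force: 30

```text
time_s: 14.6
ee_pos: [0.5578, -0.0103, 0.1567]
eef_rot: [-1.571, -0.0, -1.45]
force: [-0.5, -0.3, -1.9]
grip_width: 0.0076
```

```bash
python3 - <<'E'
from st import *
state(); cs=ctrl.camera("side"); o=state()
pickle.dump(cs,open("c7.pkl","wb"))
im=cropim(cs,290,150,110,150,4); im=cv2.convertScaleAbs(im,alpha=1.3,beta=5)
cv2.imwrite("pics/z7.png",im)
E
```

```text
t 14.6 rail xyz mm [-16.57  81.56 156.67] rot [-90.    -0.   -83.07] F [-0.54 -0.25 -1.87] M [-0.053 -0.066 -0.061] w 7.57
t 14.65 rail xyz mm [-16.57  81.51 156.67] rot [-90.    -0.   -83.07] F [ 0.89 -0.2  -2.25] M [-0.025 -0.085 -0.055] w 7.98
```

View pics/z7.png

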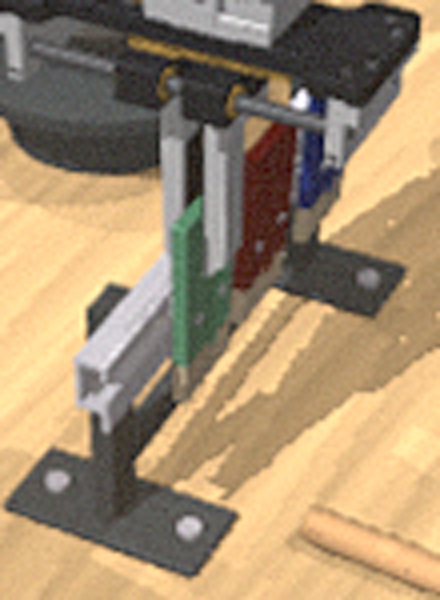

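Emit:
play_rows:
  twist:
    - [0,0,0]
    - [0,0,0]
    - [0,0,0]
    - [0,0,0]
    - [0,0,0]
    - [0,0,0]
    - [0,0,0]
    - [0,0,0]
    - [0,0,0]
    - [0,0,0]
  travel:
    - [0.0048,-0.04,0]
    - [0.0048,-0.04,0]
    - [0.0048,-0.04,0]
    - [0.0048,-0.04,0]
    - [0.0048,-0.04,0]
    - [0.0048,-0.04,0]
    - [0.0048,-0.04,0]
    - [0.0048,-0.04,0]
    - [0.0048,-0.04,0]
    - [0.0048,-0.04,0]
  grip: [1,1,1,1,1,1,1,1,1,1]

```text
time_s: 15.65
ee_pos: [0.5601, -0.0299, 0.1567]
eef_rot: [-1.571, 0.0, -1.45]
force: [-0.8, 0.7, -0.8]
grip_width: 0.0076
```

```bash
python3 - <<'E'
from st import *
state()
E
```

```text
t 15.65 rail xyz mm [-16.64  61.79 156.66] rot [-9.001e+01  2.000e-02 -8.306e+01] F [-0.69  0.84 -0.82] M [ 0.303  0.034 -0.038] w 7.6
```

Emit:
play_rows:
  twist:
    - [0,0,0]
    - [0,0,0]
    - [0,0,0]
    - [0,0,0]
    - [0,0,0]
    - [0,0,0]
    - [0,0,0]
    - [0,0,0]
  travel:
    - [0.0052,-0.04,0]
    - [0.0052,-0.04,0]
    - [0.0052,-0.04,0]
    - [0.0052,-0.04,0]
    - [0.0052,-0.04,0]
    - [0.0052,-0.04,0]
    - [0.0052,-0.04,0]
    - [0.0052,-0.04,0]
  grip: [1,1,1,1,1,1,1,1]

```text
time_s: 16.45
ee_pos: [0.5622, -0.046, 0.1567]
eef_rot: [-1.571, -0.0, -1.45]
force: [-0.9, 0.6, -1.8]
grip_width: 0.0078
```

```bash
python3 - <<'E'
from st import *
state(); cs=ctrl.camera("side"); ct=ctrl.camera("top");o=state()
pickle.dump(cs,open("c8.pkl","wb"))
im=cropim(cs,310,150,90,120,5); im=cv2.convertScaleAbs(im,alpha=1.3,beta=5)
cv2.imwrite("pics/z8.png",im)
cv2.imwrite("pics/t8.png",cropim(ct,270,190,175,80,4.5))
E
```

```text
t 16.45 rail xyz mm [-16.44  45.53 156.71] rot [-90.    -0.   -83.06] F [-0.8   0.74 -1.83] M [ 0.259  0.074 -0.074] w 7.8
t 16.55 rail xyz mm [-16.4   45.36 156.7 ] rot [-8.999e+01 -2.000e-02 -8.307e+01] F [ 0.34 -0.09 -1.23] M [-0.073 -0.07  -0.016] w 8.12
```

View pics/z8.png

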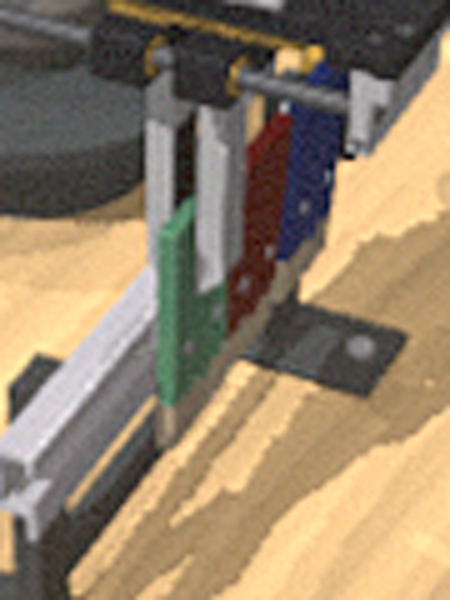

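View pics/t8.png

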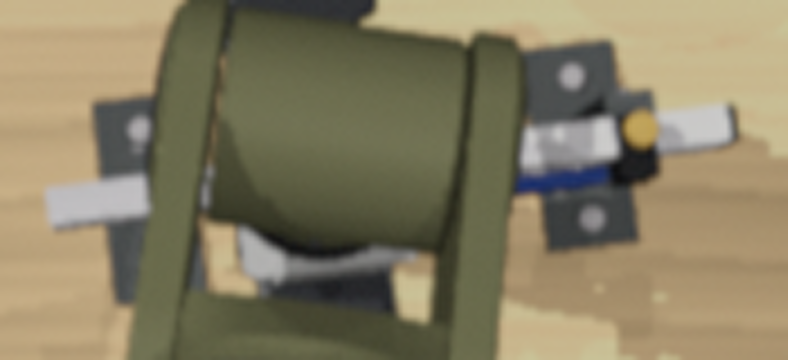

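Emit:
play_rows:
  twist:
    - [0,0,0]
    - [0,0,0]
    - [0,0,0]
    - [0,0,0]
    - [0,0,0]
    - [0,0,0]
    - [0,0,0]
  travel:
    - [0,0,0]
    - [0.0024,-0.02,0]
    - [0.0024,-0.02,0]
    - [0.0024,-0.02,0]
    - [0.0024,-0.02,0]
    - [0.0024,-0.02,0]
    - [0.0024,-0.02,0]
  grip: [1,1,1,1,1,1,1]
  force: 10

```text
time_s: 17.25
ee_pos: [0.563, -0.0519, 0.1568]
eef_rot: [-1.571, 0.0, -1.45]
force: [-0.7, 2.3, -1.1]
grip_width: 0.0079
```

```bash
python3 -c "
from st import *
state()"
```

```text
t 17.25 rail xyz mm [-16.42  39.62 156.75] rot [-89.99   0.   -83.06] F [-0.45  2.35 -1.13] M [ 0.348 -0.085 -0.011] w 7.88
```

Emit:
play_rows:
  twist:
    - [0,0,0]
    - [0,0,0]
    - [0,0,0]
    - [0,0,0]
    - [0,0,0]
    - [0,0,0]
  travel:
    - [0.0012,-0.01,0]
    - [0.0012,-0.01,0]
    - [0.0012,-0.01,0]
    - [0.0012,-0.01,0]
    - [0.0012,-0.01,0]
    - [0.0012,-0.01,0]
  grip: [1,1,1,1,1,1]

```text
time_s: 17.85
ee_pos: [0.5633, -0.0549, 0.1567]
eef_rot: [-1.571, -0.0, -1.45]
force: [-0.7, 2.2, -1.9]
grip_width: 0.0077
```

```bash
python3 -c "
from st import *
state()"
```

```text
t 17.85 rail xyz mm [-16.42  36.59 156.71] rot [-90.    -0.   -83.06] F [-0.46  2.25 -1.9 ] M [ 0.438 -0.02  -0.019] w 7.75
```

Emit:
play_rows:
  twist:
    - [0,0,0]
    - [0,0,0]
    - [0,0,0]
    - [0,0,0]
    - [0,0,0]
    - [0,0,0]
  travel:
    - [0.0012,-0.01,0]
    - [0.0012,-0.01,0]
    - [0.0012,-0.01,0]
    - [0.0012,-0.01,0]
    - [0.0012,-0.01,0]
    - [0.0012,-0.01,0]
  grip: [1,1,1,1,1,1]

```text
time_s: 18.45
ee_pos: [0.5637, -0.0578, 0.1567]
eef_rot: [-1.571, 0.0, -1.45]
force: [-0.2, 3.1, -0.1]
grip_width: 0.0084
```

```bash
python3 -c "
from st import *
state()"
```

```text
t 18.45 rail xyz mm [-16.42  33.69 156.74] rot [-8.999e+01  1.000e-02 -8.305e+01] F [ 0.13  3.09 -0.12] M [ 0.671 -0.053  0.003] w 8.35
```

Emit:
play_rows:
  twist:
    - [0,0,0]
    - [0,0,0]
    - [0,0,0]
  travel:
    - [0.0012,-0.01,0]
    - [0.0012,-0.01,0]
    - [0.0012,-0.01,0]
  grip: [1,1,1]

```text
time_s: 18.75
ee_pos: [0.5639, -0.0593, 0.1567]
eef_rot: [-1.571, 0.0, -1.45]
force: [0.1, 3.4, -0.4]
grip_width: 0.0084
```

```bash
python3 -c "
from st import *
state()"
```

```text
t 18.75 rail xyz mm [-16.45  32.09 156.7 ] rot [-90.     0.   -83.06] F [ 0.5   3.37 -0.42] M [ 0.686 -0.033 -0.035] w 8.43
```

Emit:
play_rows:
  twist:
    - [0,0,0]
    - [0,0,0]
    - [0,0,0]
    - [0,0,0]
  travel:
    - [0.0012,-0.01,0]
    - [0.0012,-0.01,0]
    - [0.0012,-0.01,0]
    - [0.0012,-0.01,0]
  grip: [1,1,1,1]

```text
time_s: 19.15
ee_pos: [0.5641, -0.0614, 0.1567]
eef_rot: [-1.571, 0.0, -1.45]
force: [-0.9, 4.3, 0.3]
grip_width: 0.0081
```

```bash
python3 - <<'E'
from st import *
state(); cs=ctrl.camera("side"); ct=ctrl.camera("top");o=state()
pickle.dump((ct,cs),open("c9.pkl","wb"))
im=cropim(cs,310,150,90,120,5); im=cv2.convertScaleAbs(im,alpha=1.3,beta=5)
cv2.imwrite("pics/z9.png",im)
cv2.imwrite("pics/t9.png",cropim(ct,370,200,75,55,10))
E
```

```text
t 19.15 rail xyz mm [-16.45  30.06 156.67] rot [-90.     0.   -83.06] F [-0.36  4.36  0.28] M [ 0.656 -0.072 -0.036] w 8.08
t 19.25 rail xyz mm [-16.45  30.01 156.69] rot [-9.000e+01 -1.000e-02 -8.306e+01] F [-0.13  3.04 -0.4 ] M [ 0.564 -0.149 -0.047] w 8.17
```

View pics/z9.png

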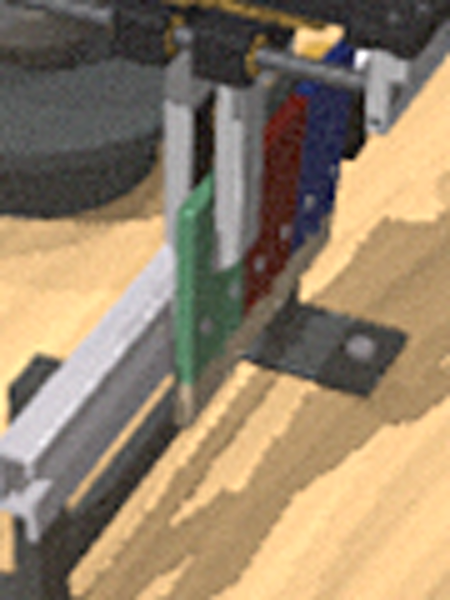

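View pics/t9.png

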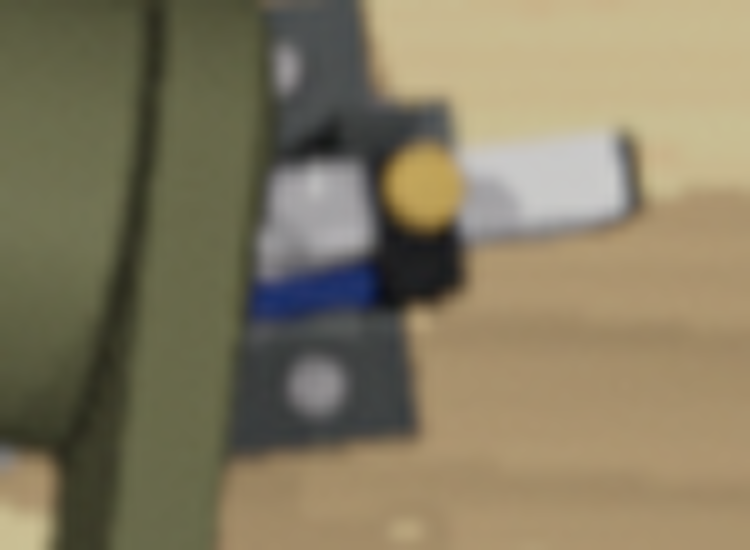

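Emit:
play_rows:
  twist:
    - [0,0,0]
    - [0,0,0]
    - [0,0,0]
  travel:
    - [0.0012,-0.01,0]
    - [0.0012,-0.01,0]
    - [0.0012,-0.01,0]
  grip: [1,1,1]

```text
time_s: 19.55
ee_pos: [0.5643, -0.0629, 0.1567]
eef_rot: [-1.571, -0.0, -1.45]
force: [0.0, 2.8, 0.6]
grip_width: 0.008
```

```bash
python3 -c "
from st import *
state()"
```

```text
t 19.55 rail xyz mm [-16.47  28.54 156.71] rot [-90.    -0.   -83.06] F [0.37 2.73 0.56] M [ 0.662 -0.074 -0.055] w 7.98
```

Emit:
play_rows:
  twist:
    - [0,0,0]
    - [0,0,0]
    - [0,0,0]
  travel:
    - [0.0012,-0.01,0]
    - [0.0012,-0.01,0]
    - [0.0012,-0.01,0]
  grip: [1,1,1]

```text
time_s: 19.85
ee_pos: [0.5644, -0.0644, 0.1567]
eef_rot: [-1.571, 0.0, -1.45]
force: [0.1, 2.8, 0.2]
grip_width: 0.0077
```

```bash
python3 -c "
from st import *
state()"
```

```text
t 19.85 rail xyz mm [-16.46  27.04 156.71] rot [-90.     0.   -83.06] F [0.4  2.77 0.16] M [ 0.695 -0.038 -0.021] w 7.68
```

Emit:
play_rows:
  twist:
    - [0,0,0]
    - [0,0,0]
    - [0,0,0]
  travel:
    - [0.0012,-0.01,0]
    - [0.0012,-0.01,0]
    - [0.0012,-0.01,0]
  grip: [1,1,1]

```text
time_s: 20.15
ee_pos: [0.5647, -0.0659, 0.1567]
eef_rot: [-1.571, 0.0, -1.45]
force: [-0.2, 3.3, 0.2]
grip_width: 0.0079
```

```bash
python3 -c "
from st import *
state()"
```

```text
t 20.15 rail xyz mm [-16.44  25.53 156.72] rot [-90.     0.   -83.06] F [0.23 3.27 0.2 ] M [ 0.643 -0.029 -0.013] w 7.94
```

Emit:
play_rows:
  twist:
    - [0,0,0]
    - [0,0,0]
    - [0,0,0]
  travel:
    - [0.0012,-0.01,0]
    - [0.0012,-0.01,0]
    - [0.0012,-0.01,0]
  grip: [1,1,1]

```text
time_s: 20.45
ee_pos: [0.5648, -0.0674, 0.1567]
eef_rot: [-1.571, -0.0, -1.45]
force: [-1.0, 3.4, 0.3]
grip_width: 0.0081
```

```bash
python3 - <<'E'
from st import *
state(); cs=ctrl.camera("side"); ct=ctrl.camera("top");o=state()
pickle.dump((ct,cs),open("c10.pkl","wb"))
im=cropim(cs,335,150,60,90,7); im=cv2.convertScaleAbs(im,alpha=1.4,beta=15)
cv2.imwrite("pics/z10.png",im)
cv2.imwrite("pics/t10.png",cv2.convertScaleAbs(cropim(ct,370,200,75,55,10),alpha=1.5,beta=15))
E
```

```text
t 20.45 rail xyz mm [-16.48  24.01 156.69] rot [-90.    -0.   -83.06] F [-0.57  3.54  0.3 ] M [ 0.659 -0.012 -0.027] w 8.09
t 20.55 rail xyz mm [-16.48  23.91 156.69] rot [-9.000e+01 -1.000e-02 -8.307e+01] F [-0.44  2.13 -0.7 ] M [ 0.519 -0.062 -0.039] w 7.59
```

View pics/z10.png

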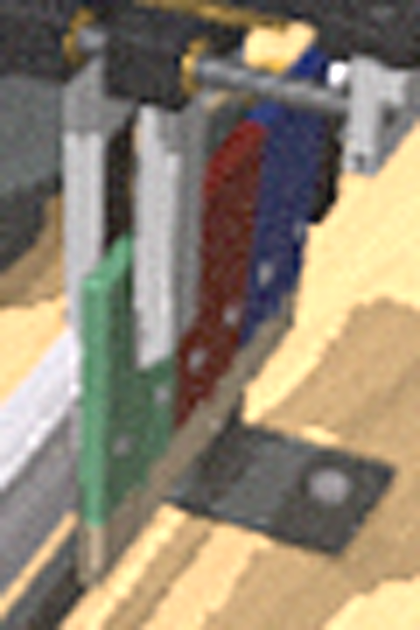

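View pics/t10.png

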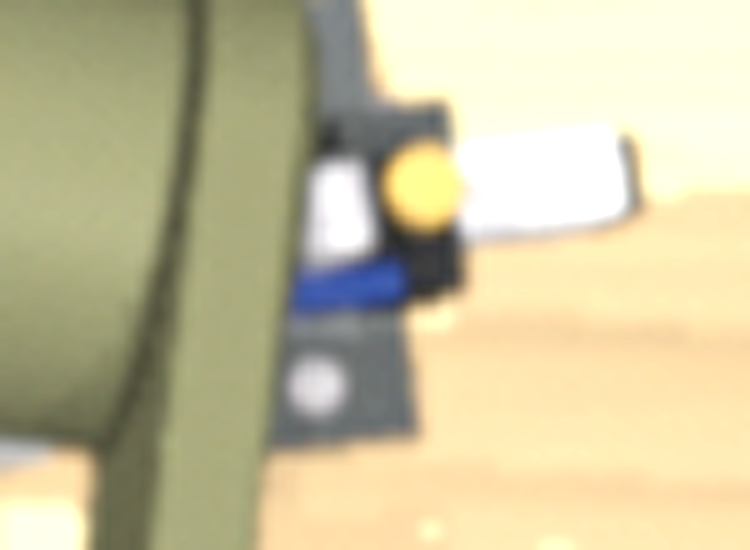

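Emit:
play_rows:
  twist:
    - [0,0,0]
    - [0,0,0]
    - [0,0,0]
  travel:
    - [0.0007,-0.006,0]
    - [0.0007,-0.006,0]
    - [0.0007,-0.006,0]
  grip: [1,1,1]

```text
time_s: 20.85
ee_pos: [0.5649, -0.0682, 0.1567]
eef_rot: [-1.571, 0.0, -1.45]
force: [0.1, 4.2, -0.8]
grip_width: 0.0079
```

```bash
python3 -c "
from st import *
state()"
```

```text
t 20.85 rail xyz mm [-16.48  23.13 156.68] rot [-90.     0.   -83.05] F [ 0.57  4.14 -0.76] M [ 0.697 -0.093  0.034] w 7.86
```

Emit:
play_rows:
  twist:
    - [0,0,0]
    - [0,0,0]
    - [0,0,0]
  travel:
    - [0.0007,-0.006,0]
    - [0.0007,-0.006,0]
    - [0.0007,-0.006,0]
  grip: [1,1,1]

```text
time_s: 21.15
ee_pos: [0.565, -0.0692, 0.1567]
eef_rot: [-1.571, -0.0, -1.45]
force: [-0.0, 4.0, 0.3]
grip_width: 0.008
```

```bash
python3 -c "
from st import *
state()"
```

```text
t 21.15 rail xyz mm [-16.47  22.2  156.7 ] rot [-90.    -0.   -83.06] F [0.44 3.97 0.33] M [ 0.696 -0.07  -0.007] w 8.04
```

Emit:
play_rows:
  twist:
    - [0,0,0]
    - [0,0,0]
    - [0,0,0]
    - [0,0,0]
  travel:
    - [0.0007,-0.006,0]
    - [0.0007,-0.006,0]
    - [0.0007,-0.006,0]
    - [0.0007,-0.006,0]
  grip: [1,1,1,1]

```text
time_s: 21.55
ee_pos: [0.5652, -0.0704, 0.1567]
eef_rot: [-1.571, 0.0, -1.45]
force: [0.4, 3.8, 0.3]
grip_width: 0.0078
```

```bash
python3 -c "
from st import *
state()"
```

```text
t 21.55 rail xyz mm [-16.48  21.01 156.68] rot [-90.     0.   -83.06] F [0.85 3.69 0.33] M [ 0.732 -0.05   0.021] w 7.84
```

Emit:
play_rows:
  twist:
    - [0,0,0]
    - [0,0,0]
    - [0,0,0]
    - [0,0,0]
  travel:
    - [0.0007,-0.006,0]
    - [0.0007,-0.006,0]
    - [0.0007,-0.006,0]
    - [0.0007,-0.006,0]
  grip: [1,1,1,1]

```text
time_s: 21.95
ee_pos: [0.5653, -0.0713, 0.1567]
eef_rot: [-1.571, 0.001, -1.45]
force: [-1.5, 6.7, 1.1]
grip_width: 0.0079
```

```bash
python3 -c "
from st import *
state()"
```

```text
t 21.95 rail xyz mm [-16.47  20.1  156.71] rot [-9.000e+01  3.000e-02 -8.306e+01] F [-0.7   6.82  1.11] M [ 1.278 -0.058 -0.023] w 7.93
```

Emit:
play_rows:
  twist:
    - [0,0,0]
  travel:
    - [0,0,0]
  grip: [1]

```text
time_s: 22.05
ee_pos: [0.5653, -0.0712, 0.1567]
eef_rot: [-1.571, 0.001, -1.449]
force: [-0.2, 5.4, 0.8]
grip_width: 0.0082
```

```bash
python3 -c "
from st import *
state()"
```

```text
t 22.05 rail xyz mm [-16.46  20.14 156.72] rot [-9.000e+01  3.000e-02 -8.305e+01] F [0.42 5.42 0.79] M [ 1.081 -0.053 -0.019] w 8.17
```

Emit:
play_rows:
  twist:
    - [0,0,0]
    - [0,0,0]
  travel:
    - [0.0007,-0.006,0]
    - [0,0,0]
  grip: [1,1]

```text
time_s: 22.25
ee_pos: [0.5653, -0.0713, 0.1567]
eef_rot: [-1.571, 0.001, -1.449]
force: [-1.9, 8.0, 0.7]
grip_width: 0.008
```

```bash
python3 -c "
from st import *
state()"
```

```text
t 22.25 rail xyz mm [-16.47  20.07 156.73] rot [-9.000e+01  5.000e-02 -8.305e+01] F [-0.88  8.14  0.69] M [ 1.372 -0.077 -0.054] w 7.96
```

Emit:
play_rows:
  twist:
    - [0,0,0]
    - [0,0,0]
    - [0,0,0]
    - [0,0,0]
  travel:
    - [0,0,0]
    - [0,0,0]
    - [0,0,0]
    - [0,0,0]
  grip: [1,1,1,1]

```text
time_s: 22.65
ee_pos: [0.5653, -0.0713, 0.1567]
eef_rot: [-1.571, 0.001, -1.449]
force: [-1.7, 7.3, 0.2]
grip_width: 0.0083
```

```bash
python3 -c "
from st import *
state()"
```

```text
t 22.65 rail xyz mm [-16.46  20.07 156.73] rot [-9.000e+01  5.000e-02 -8.304e+01] F [-0.78  7.4   0.24] M [ 1.386 -0.081  0.019] w 8.26
```

Emit:
play_rows:
  twist:
    - [0,0,0]
    - [0,0,0]
    - [0,0,0]
    - [0,0,0]
    - [0,0,0]
    - [0,0,0]
  travel:
    - [0.0004,-0.003,0]
    - [0,0,0]
    - [0,0,0]
    - [0,0,0]
    - [0,0,0]
    - [0,0,0]
  grip: [1,1,1,1,1,1]

```text
time_s: 23.25
ee_pos: [0.5653, -0.0713, 0.1567]
eef_rot: [-1.571, 0.001, -1.449]
force: [-1.5, 8.3, 0.6]
grip_width: 0.0077
```

```bash
python3 - <<'E'
from st import *
state(); cs=ctrl.camera("side"); o=state()
im=cropim(cs,335,150,60,90,7); im=cv2.convertScaleAbs(im,alpha=1.4,beta=15)
cv2.imwrite("pics/z11.png",im)
E
```

```text
t 23.25 rail xyz mm [-16.44  20.06 156.75] rot [-9.000e+01  6.000e-02 -8.304e+01] F [-0.5   8.44  0.6 ] M [ 1.513e+00 -1.000e-03 -3.900e-02] w 7.68
t 23.3 rail xyz mm [-16.45  20.07 156.75] rot [-9.000e+01  6.000e-02 -8.304e+01] F [-0.55  8.85  0.65] M [ 1.527  0.004 -0.038] w 7.59
```

View pics/z11.png

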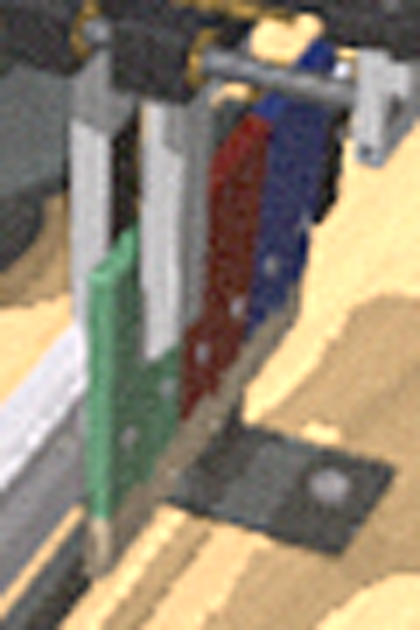

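Emit:
play_rows:
  twist:
    - [0,0,0]
    - [0,0,0]
    - [0,0,0]
    - [0,0,0]
    - [0,0,0]
    - [0,0,0]
    - [0,0,0]
    - [0,0,0]
    - [0,0,0]
    - [0,0,0]
    - [0,0,0]
    - [0,0,0]
  travel:
    - [-0.001,0.008,0]
    - [0,0,0]
    - [0,0,0]
    - [0,0,0]
    - [0,0,0]
    - [0,0,0]
    - [0,0,0]
    - [0,0,0]
    - [0,0,0]
    - [0,0,0]
    - [0,0,0]
    - [0,0,0]
  grip: [1,-1,-1,-1,-1,-1,-1,-1,-1,-1,-1,-1]

```text
time_s: 24.5
ee_pos: [0.5653, -0.0716, 0.1567]
eef_rot: [-1.571, 0.0, -1.45]
force: [1.4, 0.5, 0.3]
grip_width: 0.092
```

```bash
python3 - <<'E'
from st import *
state(); cs=ctrl.camera("side"); o=state()
im=cropim(cs,310,140,90,110,5); im=cv2.convertScaleAbs(im,alpha=1.4,beta=15)
cv2.imwrite("pics/z12.png",im)
E
```

```text
t 24.5 rail xyz mm [-16.48  19.78 156.7 ] rot [-90.     0.   -83.06] F [1.45 0.3  0.32] M [-0.102 -0.112  0.031] w 91.96
t 24.55 rail xyz mm [-16.48  19.78 156.71] rot [-90.     0.   -83.06] F [-0.69  0.19  0.4 ] M [-0.041 -0.1   -0.019] w 93.32
```

View pics/z12.png

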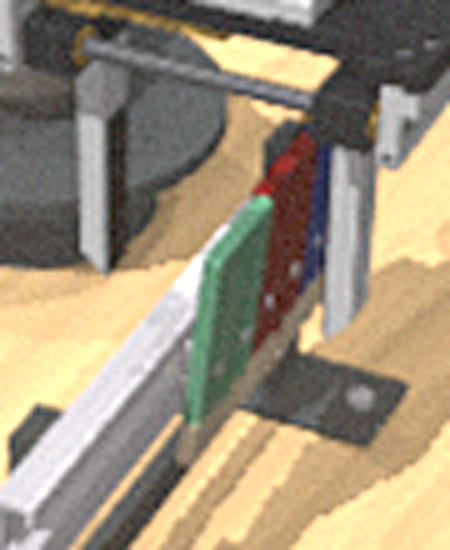

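Emit:
play_rows:
  twist:
    - [0,0,0]
    - [0,0,0]
    - [0,0,0]
    - [0,0,0]
    - [0,0,0]
    - [0,0,0]
    - [0,0,0]
    - [0,0,0]
    - [0,0,0]
    - [0,0,0]
    - [0,0,0]
  travel:
    - [0,0,0.1]
    - [0,0,0.2]
    - [0,0,0.3]
    - [0,0,0.4]
    - [0,0,0.4]
    - [0,0,0.4]
    - [0,0,0.4]
    - [0,0,0.3]
    - [-0.5,0,0]
    - [-0.8,0,0]
    - [-0.8,0,0]
  grip: [-1,-1,-1,-1,-1,-1,-1,-1,-1,-1,-1]

```text
time_s: 25.65
ee_pos: [0.459, -0.0715, 0.2822]
eef_rot: [-1.57, -0.0, -1.449]
force: [-0.8, 0.7, 1.0]
grip_width: 0.094
```

Emit:
play_rows:
  twist:
    - [0,0,0]
    - [0,0,0]
    - [0,0,0]
    - [0,0,0]
  travel:
    - [-0.5,0,0]
    - [-0.2,0,0]
    - [0,0,0]
    - [0,0,0]
  grip: [-1,-1,-1,-1]

```text
time_s: 26.05
ee_pos: [0.4261, -0.0717, 0.2821]
eef_rot: [-1.57, -0.0, -1.45]
force: [0.3, -0.7, 0.1]
grip_width: 0.0941
```

```bash
python3 - <<'E'
from st import *
state(); cs=ctrl.camera("side"); ct=ctrl.camera("top"); o=state()
pickle.dump((ct,cs),open("c13.pkl","wb")); save(ct,"top13"); save(cs,"side13")
im=cropim(cs,310,150,90,110,6); im=cv2.convertScaleAbs(im,alpha=1.3,beta=10)
cv2.imwrite("pics/z13.png",im)
cv2.imwrite("pics/t13.png",cv2.convertScaleAbs(cropim(ct,270,190,175,80,4.5),alpha=1.2))
E
```

```text
t 26.05 rail xyz mm [-154.65   36.42  282.09] rot [-8.996e+01 -1.000e-02 -8.306e+01] F [ 0.17 -0.75  0.1 ] M [-0.048 -0.096  0.   ] w 94.08
t 26.15 rail xyz mm [-154.65   36.48  281.55] rot [-9.002e+01  1.000e-02 -8.305e+01] F [ 0.32 -0.64 -0.8 ] M [-0.099 -0.122  0.045] w 94.03
```

View pics/z13.png

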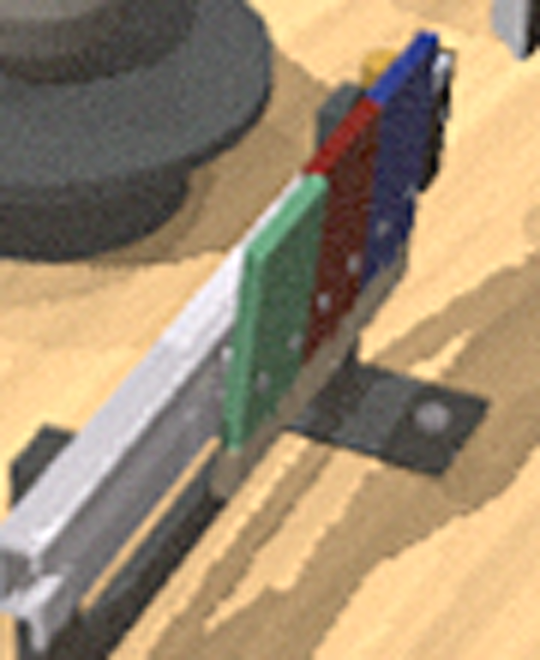

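View pics/top13.png

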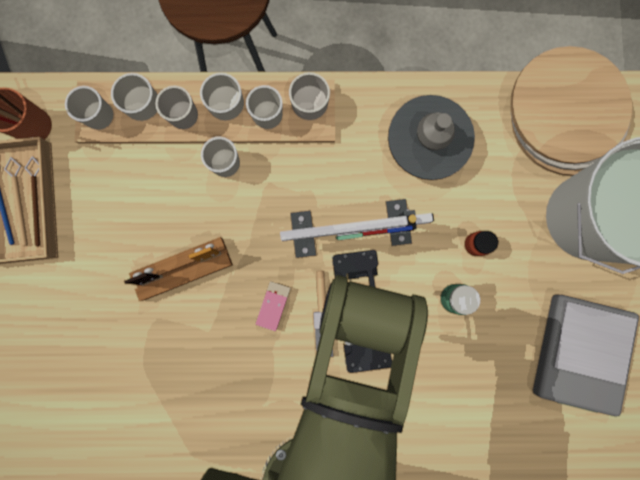

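View pics/t13.png

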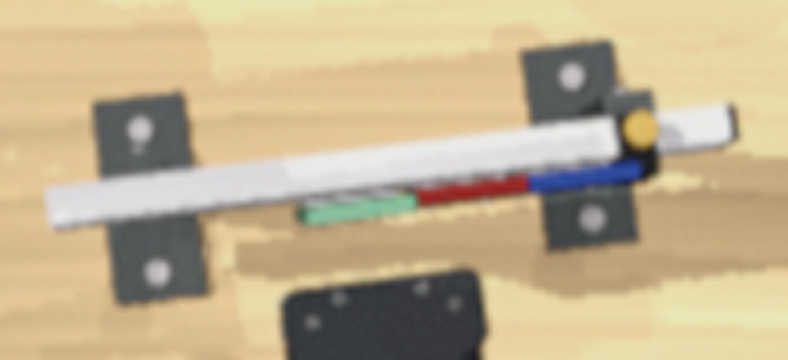

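```bash
python3 - <<'E'
from st import *
ct,cs=pickle.load(open("c13.pkl","rb"))
im=cropim(cs,338,170,35,70,9); cv2.imwrite("pics/z14.png",cv2.convertScaleAbs(im,alpha=1.4,beta=10))
# predicted outlines for several leans about glide point
def g(P,y,lean,sink=1.5):
    R=Rt.from_euler('y',lean); c=np.array([16,0,45.])
    Q=R.apply(np.array(P,float)-c)+[-.5,y,125-sink]
    return tf(rail,Q)
for lean,col in((0,(0,255,0)),(-.06,(0,255,255)),(-.12,(0,0,255))):
    for a,b in box(-4,4,-25,25,0,105): draw(cs,im,(338,170,9),g([a,b],20.1,lean),col)
cv2.imwrite("pics/w14.png",im)
E
```

```text
(no output)
```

View pics/w14.png

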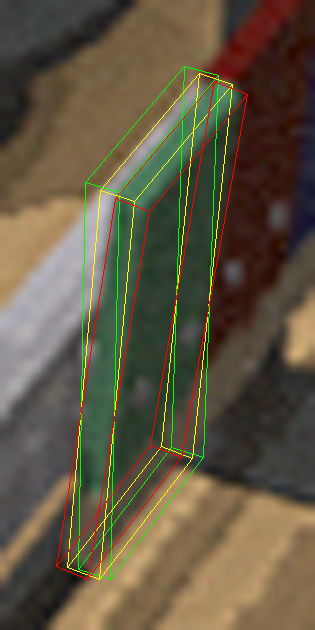

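View pics/z14.png

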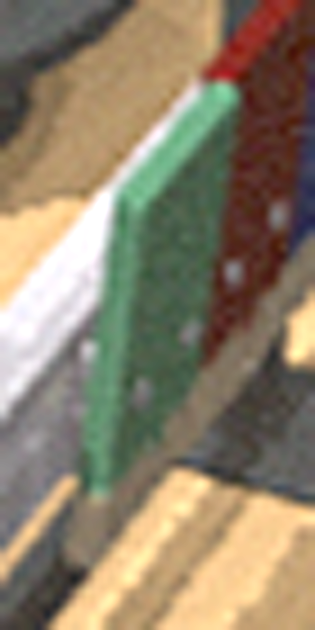

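```bash
python3 - <<'E'
from st import *
ct,cs=pickle.load(open("c13.pkl","rb"))
c=ctrl.camera("side"); print("mean diff rail area",np.abs(c["img"][150:260,310:400].astype(int)-cs["img"][150:260,310:400]).mean())
inv=lambda P: Rt.from_euler('z',-rail[2]).apply(P-[rail[0],rail[1],0])*1000
for n,uv in (("gL",(300,207)),("g/r",(416,195)),("r/b",(529,180)),("bR",(640,167))):
    print(n,inv(onplane(ct,up([uv],270,190,4.5)[0],2,.183)))
o=state(); print(ctrl.hand_in())
E
```

```text
mean diff rail area 3.1834680134680133
gL [-18.32781653  47.69759002 183.        ]
g/r [-19.46342803  -4.15124548 183.        ]
r/b [-19.10464875 -54.94485748 183.        ]
bR [ -19.52090918 -104.8214982   183.        ]
t 26.2 rail xyz mm [-154.77   36.49  281.42] rot [-9.004e+01  2.000e-02 -8.305e+01] F [ 0.19 -0.32  0.24] M [-0.004 -0.123 -0.022] w 93.75
the job is handed in; nothing more can be done
None
```

The green tile now hangs on the rail, the row is closed up against the stop, and I have handed the job in. No verdict came back. The hand-in was at about 26 s of the 72 s allowed.

- **Feeding in:** I took the green tile from the middle of the batten and slid its glides into the open end of the rail. There was no noticeable resistance on the way in.
- **Finding the stop:** I slid the tile along in short steps, picking up the red tile and then the blue one. The row went hard with the green tile 20 mm from the rail's middle. That puts the stop's face at about 105 mm.
- **Pressing snug:** I held a steady push for about 1 s, reading 7 to 8.5 N at the wrist. The green tile's own drag on the rail takes a little of that. I then eased off, opened the gripper and lifted clear.
- **Last checks:** In the final pictures the three tiles sit edge to edge, about 51 mm apart (±1 mm), with the last one against the stop. The batten tiles, jars, cup and pink tile look untouched. The brush is partly hidden by the arm, so I could not see all of it.
- **Lean:** The green tile leans forward about 0.1 rad, a little more than the red one but under the 0.2 limit. I judged this by eye from an overlay on one picture.

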